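# Run a weld probe round the foot of a strut tower

### The arm

A 7-joint arm with a two-finger parallel gripper is mounted at the origin on the work surface. World frame = base frame: x ahead of the robot, y to its left, z up, the work surface at z = 0. Lengths are in m, angles in rad, forces in N, time in s.
With the tool pointing down it reaches from about 0.4 to 0.9 m from the base axis. Payload 5.6 kg.
Tool frame: the origin (TCP) lies on the centre line of the jaws, within the pads' length; the fingertips stand bot.finger_overhang ahead of it and the grasp point (between the pads) lies 5 mm behind it (bot.finger_overhang is the distance from the TCP to the fingertips, in m); z points along the fingers, x is the direction in which the jaws open and shut, and the axes are right-handed (so a half turn about z gives the same grasp; the last joint's range is limited). The gripper opens to 92 mm and grips with 3 to 60 N. Pads are 20 mm wide; open, the fingers measure 128 mm over their backs; the gripper's body (75 mm by 189 mm) begins 69 mm behind the grasp point.
Start: joints at [1.248, 0.468, -0.012, 1.603, 0.006, 1.071, -0.056], TCP at [0.179, -0.625, 0.206] pointing down, gripper open.
Joint ranges: [-2.53, 2.53], [-0.31, 2.02], [-1.57, 1.55], [0.28, 2.44], [-1.29, 4.43], [0.15, 1.84], [-2.92, 2.92]. Speed limits (rad/s): [2.57, 2.57, 3.14, 3.14, 3.14, 3.14, 3.14].

### API

Orientations are given as a rotation vector (axis times angle).
In Python, from workcell import bot gives the robot as it stands. The module is installed in compiled form; this text tells all that it offers.
- The arm moves only by the tool drive_tool, never from a script. Its argument "moves" is a list of rows, each an object of numbers: "hand": the finger opening in m, from 0 to 0.0919; "dx", "dy", "dz": the shift along the world's x, y, z in m; "roll": the turn about the world's z in rad. A call has exactly 5 rows; each row shifts and turns the commanded pose from where the row before left it; what a row does not reach is not made up. A row lasts 1/12 s, in which the tool goes at most 41.7 mm and 7.16 degrees, less where a joint would pass 70% of its speed; a pose out of reach is approached as far as the arm can. A call is refused whole if a number of a shift passes 0.0417 or a number of a turn 0.125, either way. A call with a gripper value outside its range is refused whole. The fingers move at their own pace and stop on an object; "force" is the grip in N (left out, the last holds). Time passes only in rows, so rows that do not move let the fingers close, or fill a call up. It gives the time, the measured TCP pose, the force and the opening at its end, in the units of the state.
- bot.get_obs(): the state, without advancing time (a new reading comes with each control period).
- bot.snapshot(name): name is "scene" or "top"; returns a dict with "frame" (400x640x3 uint8, blue, green, red), "z_map" (400x640 float32, m along the optical axis (not along the pixel's ray), 0 where there is no reading), "fx", "fy", "cx", "cy" (pixels), "xyz" and "attitude" of the camera in the world. Camera axes: x right, y up, looking along -z (the intrinsics and any distortion apply to the point x, -y, -z); pixel columns grow to the right and rows downward; lengths in m; the calibration is good to about 2 mm. A picture is of the moment at which its call begins.
- bot.close_job(): hands the job in, once; it reports no verdict.
The state is a dict: "time": time; "joint_pos": joint angles; "joint_vel": joint speeds; "joint_efforts": joint torques, N m; "tcp_pos": TCP position; "tool_rot": TCP orientation; "ft_force": force on the tool from outside, world axes, zero at the start; "moment": the same for the moment, N m; "width": finger opening in m.
Only numpy, scipy, OpenCV 4.12 (cv2) and the standard library are available. Lean on these libraries where they do the work, as an engineer would, in place of code of your own. Each camera call takes 0.05 s, during which the arm holds its last target.

### The job

Take the blue pen probe from its rest and lean it so that its white ball sits in the corner where the round tower meets its flange plate, at the green tick; then draw it slowly (about 2 cm a second) along the weld round the robot's side of the tower to the red tick, pressing lightly, with a few newtons, so that the ball keeps touching both the tower wall and the plate all the way. Lay the probe back in its rest as it was and let go, leaving the hammer, disc and sanding block where they are.

Things in the scene. Friction and masses are not known exactly. Their poses are not given: they have to be found in the camera images.
- bracket: Strut tower under check, clamped immovably to the bench (clamps at its rear, +x): grey flange plate 220 x 220 x 10 mm, round steel tower welded in its middle. Origin: plate's underside centre, on the bench; z up the tower's axis. The weld to check, on the -x side, runs between paint ticks at 41.25 degrees either side of the -x axis: green towards +y, red towards -y.
- flange: The square flange plate alone (same origin and axes as bracket): edges at x, y = +-110 mm, top face at z = 10 mm. The ticks are painted on it, on the wall and on the tower's top. Plate and wall are rigid: with the probe firmly held, the force rises by roughly 10 N for each mm pressed.
- tower: The round tower alone (same origin and axes as bracket): outer radius 80 mm, upright wall from z = 10 mm to the closed top at z = 82 mm, on it three studs 18 mm tall. The weld at its foot is a small 3 mm fillet, too small for the ball to touch: the ball rests against wall and plate.
- probe: Pen-type weld probe, loose, about 0.12 kg: blue rounded-box handle with black rubber grip, 100 mm long (x -50 to +50), 22 mm wide (y, flat sides to grip), 26 mm high (z); then a grey cone to x = 76 mm (radius 10 to 5 mm) and a steel neck 9 mm thick to a white ball. Origin: centre of the handle; x towards the ball, z up as it lies level in its rest.
- probe_tip (a point): Centre of the probe's white ball (12 mm diameter), 120 mm ahead of the handle's centre along the probe's x.
- rest: Immovable rest: grey base 170 x 60 x 10 mm, two dark U cradles open at the top, under the handle's tail (x = -42 mm, cheeks to z = 67 mm) and under the neck (x = +95 mm, to 71 mm). Origin: on the bench, under the handle's centre (to 4 mm); x as the probe's, roughly away from the robot. Probe axis 60 mm above the bench; between the cradles the handle is free at both sides and below.
- hammer: Bystander: hammer with wooden handle, 270 mm long, lying on the bench.
- disc: Bystander: reddish grinding disc, 115 mm diameter, 14 mm thick, lying on the bench.
- block: Bystander: black rubber sanding block with grey top, 125 x 66 x 44 mm, standing on the bench.
- weld_0 (a point): Point 0 of 8 along the weld, at the green tick: where the check starts. It is where the ball's centre is when the ball rests in the corner against both the tower wall and the plate: 86 mm from the tower's axis, 6 mm above the plate; the points follow each other every 15.5 mm round the arc, from the green tick to the red.
- weld_1 (a point): Point 1 of 8 along the weld, It is where the ball's centre is when the ball rests in the corner against both the tower wall and the plate: 86 mm from the tower's axis, 6 mm above the plate.
- weld_2 (a point): Point 2 of 8 along the weld, It is where the ball's centre is when the ball rests in the corner against both the tower wall and the plate: 86 mm from the tower's axis, 6 mm above the plate.
- weld_3 (a point): Point 3 of 8 along the weld, It is where the ball's centre is when the ball rests in the corner against both the tower wall and the plate: 86 mm from the tower's axis, 6 mm above the plate.
- weld_4 (a point): Point 4 of 8 along the weld, It is where the ball's centre is when the ball rests in the corner against both the tower wall and the plate: 86 mm from the tower's axis, 6 mm above the plate.
- weld_5 (a point): Point 5 of 8 along the weld, It is where the ball's centre is when the ball rests in the corner against both the tower wall and the plate: 86 mm from the tower's axis, 6 mm above the plate.
- weld_6 (a point): Point 6 of 8 along the weld, It is where the ball's centre is when the ball rests in the corner against both the tower wall and the plate: 86 mm from the tower's axis, 6 mm above the plate.
- weld_7 (a point): Point 7 of 8 along the weld, It is where the ball's centre is when the ball rests in the corner against both the tower wall and the plate: 86 mm from the tower's axis, 6 mm above the plate.
- weld_8 (a point): Point 8 of 8 along the weld, at the red tick: where the check ends. It is where the ball's centre is when the ball rests in the corner against both the tower wall and the plate: 86 mm from the tower's axis, 6 mm above the plate.
Mind the look-alikes: they are no part of the job. What is shaped like the probe but purple is not meant.

How it is judged:
By the outcome, as a careful person would: the job done as asked, in the order asked, and still so for the second after the job is handed in, with the robot touching nothing.
It also fails if it takes over 72 s, if anything falls off the work surface, if the arm or the gripper's body presses on something with over 40 N, if the wrist force passes 120 N, or if a joint passes its speed limit or range.

## Working session

There is one attempt and no reset: what is moved stays moved. The work goes in short steps, Python scripts to look and compute and a tool call to move; the robot and the scene stay as the last step left them, time stands still between calls to the robot, and variables do not carry over. Pictures are saved under pics/ and viewed, and the job is handed in when it is done.

Besides the shell and the picture viewer there is one more tool, called after ">>>" in YAML: its name, and indented under it one key for each argument. drive_tool: Moves the arm, as the interface text tells. Its arguments: {"type":"object","properties":{"moves":{"type":"array"},"force":{"type":"number"}},"required":["moves"]}

```bash
mkdir -p pics; cat > h.py <<'E'
import numpy as np, cv2, pickle
from workcell import bot
E
python3 - <<'E'
from h import *
o=bot.get_obs()
for k,v in o.items(): print(k,np.round(v,4))
print(bot.finger_overhang)
for n in ("scene","top"):
    s=bot.snapshot(n); cv2.imwrite(f"pics/{n}0.png",s["frame"]); pickle.dump(s,open(f"{n}0.pkl","wb"))
    print(n,{k:(np.round(v,4).tolist()) for k,v in s.items() if k not in("frame","z_map")})
E
```

```text
time 0.0
joint_pos [ 1.248   0.4683 -0.0116  1.6036  0.006   1.0714 -0.0563]
joint_vel [0.0005 0.0003 0.0001 0.001  0.0005 0.0011 0.0005]
joint_efforts [-6.00000e-04 -5.20564e+01 -1.29000e-02 -2.43745e+01 -5.66000e-02
  1.73000e-02  2.00000e-04]
tcp_pos [ 0.1793 -0.6242  0.2047]
tool_rot [-2.5087e+00  1.8895e+00  2.3000e-03]
ft_force [0.0733 0.4328 0.0979]
moment [ 0.0046 -0.0234 -0.0346]
width 0.0919
0.014
scene {'fx': 380.1119, 'fy': 380.1119, 'cx': 319.4818, 'cy': 196.899, 'xyz': [0.9752, -0.0009, 0.8818], 'attitude': [0.4355, 0.4135, 1.4344]}
top {'fx': 425.3017, 'fy': 425.3017, 'cx': 310.4522, 'cy': 197.7477, 'xyz': [0.4485, 0.0355, 1.1469], 'attitude': [0.0042, -0.0383, -1.5897]}
```

View pics/scene0.png

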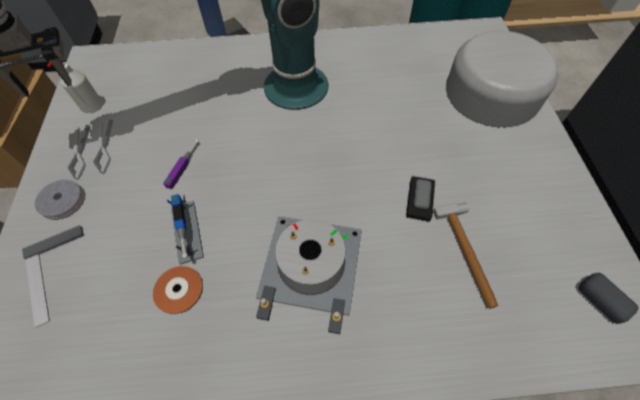

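View pics/top0.png

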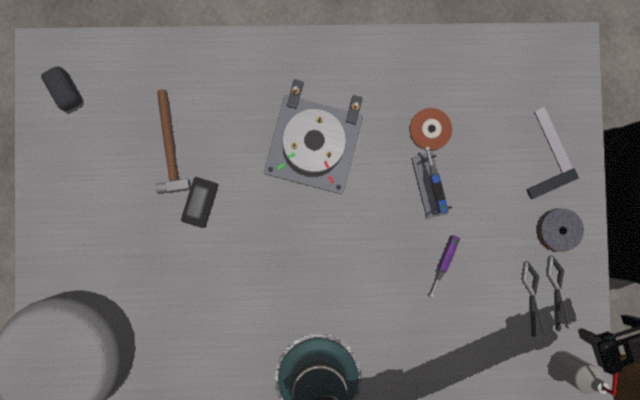

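The scene view (up = towards the robot) shows the probe in its rest near (180,230), the tower at (310,255), and the purple look-alike at (183,165). In the top view (up = +x, left = +y) the probe runs from about (428,152) to (440,212). The tower is at (314,140), with the green tick at (286,160) and the red tick at (329,172). Next I'll measure from these.

```bash
cat >> h.py <<'E'
from scipy.spatial.transform import Rotation as R
def ld(n): return pickle.load(open(n+".pkl","rb"))
def snap(n,tag):
    s=bot.snapshot(n); cv2.imwrite(f"pics/{n}{tag}.png",s["frame"]); pickle.dump(s,open(f"{n}{tag}.pkl","wb")); return s
def rays(s,uv):
    uv=np.atleast_2d(np.asarray(uv,float)); d=np.c_[(uv[:,0]-s["cx"])/s["fx"],-(uv[:,1]-s["cy"])/s["fy"],-np.ones(len(uv))]
    return R.from_rotvec(s["attitude"]).apply(d)
def plane(s,uv,z):
    d=rays(s,uv); return s["xyz"]+d*((z-s["xyz"][2])/d[:,2])[:,None]
def depthpts(s,uv):
    uv=np.atleast_2d(uv); z=s["z_map"][uv[:,1].astype(int),uv[:,0].astype(int)]
    return s["xyz"]+rays(s,uv)*z[:,None]
def tri(s1,p1,s2,p2):
    a=rays(s1,p1)[0];b=rays(s2,p2)[0];A=np.c_[a,-b];t=np.linalg.lstsq(A,np.array(s2["xyz"])-s1["xyz"],rcond=None)[0]
    P=s1["xyz"]+a*t[0];Q=s2["xyz"]+b*t[1];return (P+Q)/2,np.linalg.norm(P-Q)
def proj(s,P):
    c=R.from_rotvec(s["attitude"]).inv().apply(np.atleast_2d(P)-s["xyz"])
    return np.c_[s["cx"]+s["fx"]*c[:,0]/-c[:,2],s["cy"]-s["fy"]*c[:,1]/-c[:,2]]
E
python3 - <<'E'
from h import *
for n,(x0,y0,x1,y1) in {"top":(395,130,475,230),"scene":(150,180,220,275)}.items():
    s=ld(n+"0"); cv2.imwrite(f"pics/{n}_crop.png",cv2.resize(s["frame"][y0:y1,x0:x1],None,fx=6,fy=6,interpolation=cv2.INTER_CUBIC))
for n,(x0,y0,x1,y1) in {"top":(255,70,375,200),"scene":(250,205,370,335)}.items():
    s=ld(n+"0"); cv2.imwrite(f"pics/{n}_cropT.png",cv2.resize(s["frame"][y0:y1,x0:x1],None,fx=4.5,fy=4.5,interpolation=cv2.INTER_CUBIC))
s=ld("top0")
# plane heights: bench around
print(np.round(depthpts(s,[[380,250],[380,100],[230,100],[314,140],[300,125],[275,150],[440,205],[428,152],[437,190]]),4))
E
```

```text
[[ 3.349e-01 -1.741e-01  2.500e-03]
 [ 7.418e-01 -1.841e-01  1.000e-03]
 [ 7.476e-01  2.228e-01  3.000e-04]
 [ 6.218e-01  5.000e-04  8.360e-02]
 [ 6.611e-01  3.490e-02  7.900e-02]
 [ 6.088e-01  1.031e-01  8.800e-03]
 [ 4.526e-01 -3.168e-01  7.340e-02]
 [ 5.896e-01 -2.932e-01  6.210e-02]
 [ 4.910e-01 -3.114e-01  6.980e-02]]
```

View pics/top_crop.png

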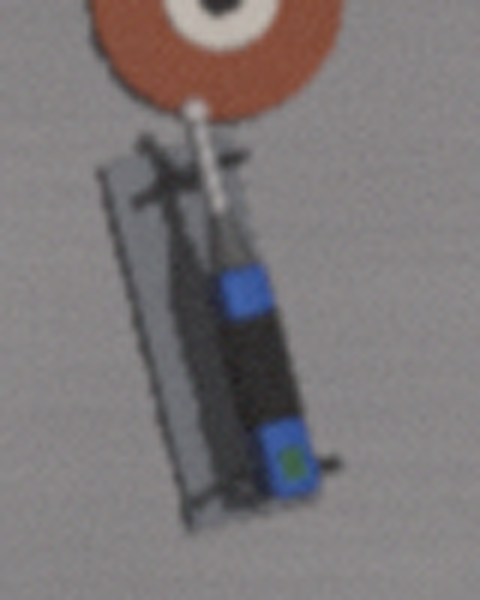

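View pics/scene_crop.png

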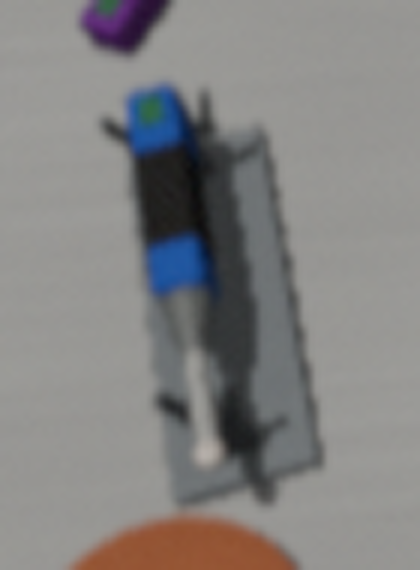

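View pics/top_cropT.png

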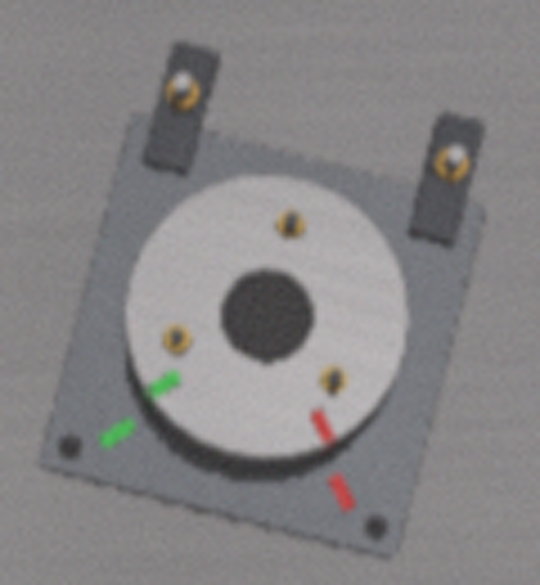

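View pics/scene_cropT.png

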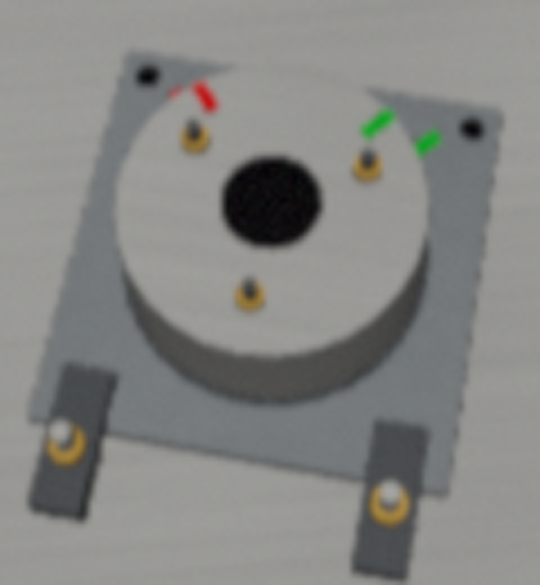

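```bash
python3 - <<'E'
from h import *
T=ld("top0");S=ld("scene0")
def cr(x,y,k,x0,y0): return [(x+.5)/k-.5+x0,(y+.5)/k-.5+y0]
p,e=tri(T,cr(195,108,6,395,130),S,cr(207,453,6,150,180)); print("ball",p.round(4),e)
p2,e=tri(T,cr(293,463,6,395,130),S,cr(152,110,6,150,180)); print("label",p2.round(4),e)
p3,e=tri(T,cr(245,266,6,395,130),S,cr(182,291,6,150,180)); print("front top",p3.round(4),e)
for n,s,(x0,y0,x1,y1) in (("top",T,(395,130,475,230)),("scene",S,(150,180,220,275))):
    hsv=cv2.cvtColor(s["frame"],cv2.COLOR_BGR2HSV)
    m=cv2.inRange(hsv,(100,110,60),(122,255,255)); mm=np.zeros_like(m); mm[y0:y1,x0:x1]=m[y0:y1,x0:x1]
    nn,l,st,c=cv2.connectedComponentsWithStats(mm)
    for i in range(1,nn):
        if st[i,4]>8: print(n,st[i],c[i].round(2), plane(s,c[i],.073).round(4))
# tower top
for n,s,z,(x0,y0,x1,y1) in (("top",T,.082,(255,70,375,200)),("scene",S,.082,(250,205,370,335))):
    P=np.array([[u,v] for v in range(y0,y1) for u in range(x0,x1)]); W=depthpts(s,P)
    k=(np.abs(W[:,2]-.082)<.012)
    m=np.zeros((400,640),np.uint8); m[P[k,1],P[k,0]]=255
    m=cv2.morphologyEx(m,cv2.MORPH_OPEN,np.ones((3,3)))
    cs=max(cv2.findContours(m,0,cv2.CHAIN_APPROX_NONE)[0],key=cv2.contourArea)[:,0]
    w=plane(s,cs,.082)[:,:2]; A=np.c_[2*w,np.ones(len(w))]; q=np.linalg.lstsq(A,(w**2).sum(1),rcond=None)[0]
    print(n,"depth circle",q[:2].round(4),np.sqrt(q[2]+q[:2]@q[:2]).round(4), "z med",np.median(W[k,2]))
    # dark holes etc: corners of plate
cT=[(135,112),(487,212),(395,560),(40,467)]
cS=[(447,496),(30,420),(128,50),(502,110)]
Wt=plane(T,[cr(*c,4.5,255,70) for c in cT],.01);Ws=plane(S,[cr(*c,4.5,250,205) for c in cS],.01)
# order of corners: top: (+x,+y),(+x,-y),(-x,-y),(-x,+y)
print(Wt.round(4)); print(Ws.round(4)); print(Wt.mean(0),Ws.mean(0))
for W in (Wt,Ws):
    a=[np.degrees(np.arctan2(*(W[i]-W[j])[[1,0]])) for i,j in((0,3),(1,2))];b=[np.degrees(np.arctan2(*(W[i]-W[j])[[1,0]]))-90 for i,j in((0,1),(3,2))]
    print(a,b,[np.linalg.norm(W[i]-W[i-1]) for i in range(4)])
E
```

```text
ball [ 0.6012 -0.2915  0.0612] 0.0001740287778238435
label [ 0.448  -0.3256  0.0716] 0.0008634925218251247
front top [ 0.5322 -0.3077  0.067 ] 0.003139780839326708
top [431 174   9  10  63] [435.21 178.4 ] [[ 0.5205 -0.3066  0.073 ]]
top [438 200  10  13  81] [442.25 205.64] [[ 0.4509 -0.3227  0.073 ]]
scene [171 195  11  11  79] [175.73 200.59] [[ 0.4571 -0.3217  0.073 ]]
scene [175 219  11  10  88] [179.48 223.57] [[ 0.5233 -0.306   0.073 ]]
top depth circle [6.228e-01 5.000e-04] 0.0784 z med 0.08161775100354829
scene depth circle [6.259e-01 4.000e-04] 0.0793 z med 0.08214893467531548
[[ 0.7579  0.0747  0.01  ]
 [ 0.6947 -0.1349  0.01  ]
 [ 0.4872 -0.0752  0.01  ]
 [ 0.5464  0.1348  0.01  ]]
[[ 0.7611  0.0758  0.01  ]
 [ 0.7023 -0.1327  0.01  ]
 [ 0.4903 -0.0745  0.01  ]
 [ 0.5502  0.1355  0.01  ]]
[ 6.21569744e-01 -1.22415056e-04  1.00000000e-02] [0.62595423 0.00102311 0.01      ]
[np.float64(-15.868241032972396), np.float64(-16.04398579787867)] [np.float64(-16.778117184129883), np.float64(-15.740829665050299)] [np.float64(0.21989544577644993), np.float64(0.21887449716801005), np.float64(0.21593561918051568), np.float64(0.21818509514149992)]
[np.float64(-15.816184735422867), np.float64(-15.343596522505033)] [np.float64(-15.757727439152816), np.float64(-15.908819055250703)] [np.float64(0.21922709838248952), np.float64(0.21654960312152446), np.float64(0.21980855808774927), np.float64(0.21836278466582262)]
```

>>> drive_tool:
  moves:
    - {"hand": 0.06, "dx": 0.021, "dy": 0.021, "dz": 0, "roll": -0.02}
    - {"hand": 0.06, "dx": 0.021, "dy": 0.021, "dz": 0, "roll": -0.02}
    - {"hand": 0.06, "dx": 0.021, "dy": 0.021, "dz": 0, "roll": -0.015}
    - {"hand": 0.06, "dx": 0.021, "dy": 0.021, "dz": 0, "roll": 0}
    - {"hand": 0.06, "dx": 0.021, "dy": 0.021, "dz": 0, "roll": 0}
  force: 40

```text
time: 0.52
tcp_pos: [0.2851, -0.5184, 0.2052]
tool_rot: [-2.456, 1.959, 0.001]
ft_force: [0.9, 0.9, -0.2]
width: 0.0612
```

>>> drive_tool:
  moves:
    - {"hand": 0.06, "dx": 0.021, "dy": 0.021, "dz": 0, "roll": 0}
    - {"hand": 0.06, "dx": 0.021, "dy": 0.021, "dz": 0, "roll": 0}
    - {"hand": 0.06, "dx": 0.021, "dy": 0.021, "dz": 0, "roll": 0}
    - {"hand": 0.06, "dx": 0.021, "dy": 0.021, "dz": 0, "roll": 0}
    - {"hand": 0.06, "dx": 0.021, "dy": 0.021, "dz": 0, "roll": 0}

```text
time: 0.93
tcp_pos: [0.3901, -0.4134, 0.2053]
tool_rot: [-2.456, 1.958, 0.001]
ft_force: [0.5, 1.3, -0.9]
width: 0.0599
```

>>> drive_tool:
  moves:
    - {"hand": 0.06, "dx": 0.021, "dy": 0.021, "dz": 0, "roll": 0}
    - {"hand": 0.06, "dx": 0.021, "dy": 0.021, "dz": 0, "roll": 0}
    - {"hand": 0.06, "dx": 0.021, "dy": 0.021, "dz": 0, "roll": 0}
    - {"hand": 0.06, "dx": 0.021, "dy": 0.021, "dz": 0, "roll": 0}
    - {"hand": 0.06, "dx": 0.021, "dy": 0.015, "dz": 0, "roll": 0}

```text
time: 1.35
tcp_pos: [0.4953, -0.3133, 0.2053]
tool_rot: [-2.458, 1.956, 0.002]
ft_force: [0.8, 0.7, 0.4]
width: 0.0599
```

>>> drive_tool:
  moves:
    - {"hand": 0.06, "dx": 0.003, "dy": -0.001, "dz": -0.02, "roll": 0}
    - {"hand": 0.06, "dx": 0, "dy": 0, "dz": -0.025, "roll": 0}
    - {"hand": 0.06, "dx": 0, "dy": 0, "dz": -0.025, "roll": 0}
    - {"hand": 0.06, "dx": 0, "dy": 0, "dz": -0.02, "roll": 0}
    - {"hand": 0.06, "dx": 0, "dy": 0, "dz": -0.005, "roll": 0}

```text
time: 1.77
tcp_pos: [0.4951, -0.3154, 0.1068]
tool_rot: [2.456, -1.958, -0.01]
ft_force: [-1.6, 0.7, -0.1]
width: 0.0601
```

```bash
python3 - <<'E'
from h import *
for n,(x0,y0,x1,y1) in {"top":(375,110,495,230),"scene":(120,170,240,290)}.items():
    s=snap(n,"1"); cv2.imwrite(f"pics/{n}1_crop.png",cv2.resize(s["frame"][y0:y1,x0:x1],None,fx=5,fy=5,interpolation=cv2.INTER_CUBIC))
E
cd pics; python3 -c "
import cv2,numpy as np
a=cv2.imread('top1_crop.png');b=cv2.imread('scene1_crop.png');cv2.imwrite('c1.png',cv2.resize(np.hstack([a,b]),(800,400)))"
```

```text
(no output)
```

View pics/c1.png

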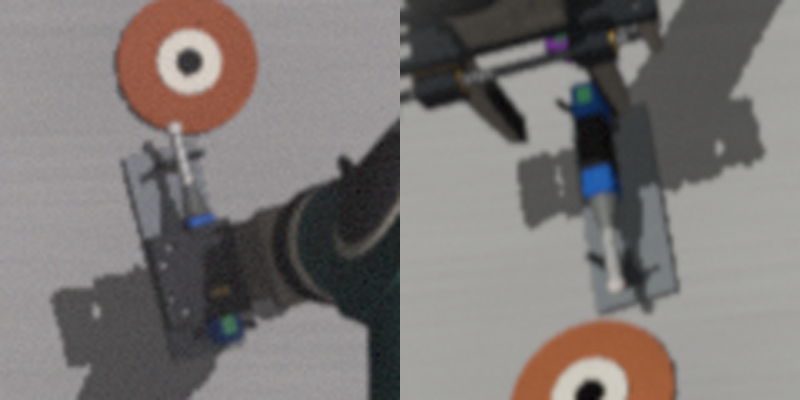

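The fingers straddle the handle, and the probe and rest haven't moved. I'll go down slowly and grip.

>>> drive_tool:
  moves:
    - {"hand": 0.06, "dx": 0.002, "dy": 0, "dz": -0.011, "roll": 0}
    - {"hand": 0.06, "dx": 0.001, "dy": 0.0005, "dz": -0.011, "roll": 0}
    - {"hand": 0.06, "dx": 0, "dy": 0, "dz": -0.011, "roll": 0}
    - {"hand": 0.06, "dx": 0, "dy": 0, "dz": -0.01, "roll": 0}
    - {"hand": 0.06, "dx": 0, "dy": 0, "dz": 0, "roll": 0}

```text
time: 2.28
tcp_pos: [0.499, -0.3154, 0.0652]
tool_rot: [2.456, -1.958, -0.006]
ft_force: [-0.1, -0.4, 0.2]
width: 0.0598
```

```bash
python3 - <<'E'
from h import *
o=bot.get_obs(); print(o["tcp_pos"].round(4),o["ft_force"].round(2))
for n,(x0,y0,x1,y1) in {"top":(375,110,495,230),"scene":(120,170,240,290)}.items():
    s=snap(n,"2"); cv2.imwrite(f"pics/{n}2_crop.png",cv2.resize(s["frame"][y0:y1,x0:x1],None,fx=5,fy=5,interpolation=cv2.INTER_CUBIC))
a=cv2.imread('pics/top2_crop.png');b=cv2.imread('pics/scene2_crop.png');cv2.imwrite('pics/c2.png',cv2.resize(np.hstack([a,b]),(800,400)))
E
```

```text
[ 0.499  -0.3154  0.0652] [-0.07 -0.41  0.25]
```

View pics/c2.png

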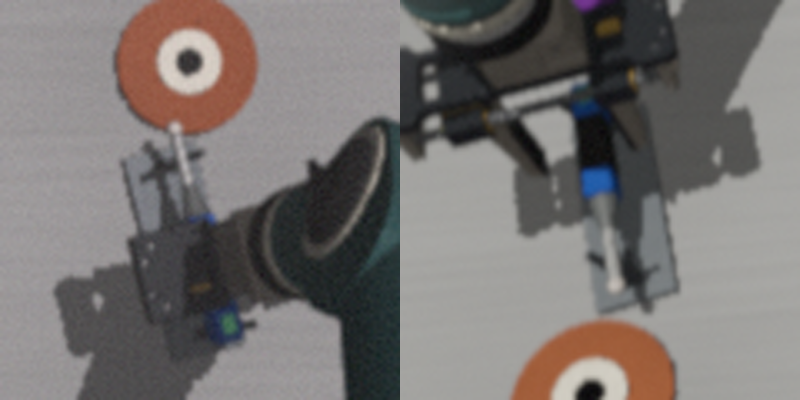

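The handle is centred between the fingertips, which are at (540,170) and (640,145) in the right crop. I'll close now.

>>> drive_tool:
  moves:
    - {"hand": 0.03, "dx": 0, "dy": 0, "dz": -0.001, "roll": 0}
    - {"hand": 0.024, "dx": 0, "dy": 0, "dz": 0, "roll": 0}
    - {"hand": 0.02, "dx": 0, "dy": 0, "dz": 0, "roll": 0}
    - {"hand": 0.01, "dx": 0, "dy": 0, "dz": 0, "roll": 0}
    - {"hand": 0.01, "dx": 0, "dy": 0, "dz": 0, "roll": 0}
  force: 50

```text
time: 2.8
tcp_pos: [0.5006, -0.3164, 0.0669]
tool_rot: [-2.456, 1.958, -0.001]
ft_force: [0.1, -0.1, 0.0]
width: 0.0289
```

>>> drive_tool:
  moves:
    - {"hand": 0.005, "dx": 0, "dy": 0, "dz": 0, "roll": 0}
    - {"hand": 0.005, "dx": 0, "dy": 0, "dz": 0, "roll": 0}
    - {"hand": 0.005, "dx": 0, "dy": 0, "dz": 0, "roll": 0}
    - {"hand": 0.005, "dx": 0, "dy": 0, "dz": 0, "roll": 0}
    - {"hand": 0.005, "dx": 0, "dy": 0, "dz": 0, "roll": 0}
  force: 60

```text
time: 3.22
tcp_pos: [0.5004, -0.3162, 0.0666]
tool_rot: [2.456, -1.958, 0.0]
ft_force: [0.5, 0.5, -0.1]
width: 0.0052
```

```bash
python3 - <<'E'
from h import *
o=bot.get_obs(); print(o["tcp_pos"].round(4),o["tool_rot"].round(4),o["ft_force"].round(2),o["moment"].round(3),o["width"])
E
```

```text
[ 0.5004 -0.3162  0.0666] [ 2.4565 -1.9583  0.    ] [ 0.47  0.47 -0.07] [-0.056 -0.043  0.049] 0.005152102742346068
```

```bash
python3 - <<'E'
from h import *
for n,(x0,y0,x1,y1) in {"top":(375,110,495,230),"scene":(120,170,240,290)}.items():
    s=snap(n,"3"); cv2.imwrite(f"pics/{n}3_crop.png",cv2.resize(s["frame"][y0:y1,x0:x1],None,fx=5,fy=5,interpolation=cv2.INTER_CUBIC))
a=cv2.imread('pics/top3_crop.png');b=cv2.imread('pics/scene3_crop.png');cv2.imwrite('pics/c3.png',cv2.resize(np.hstack([a,b]),(800,400)))
E
```

```text
(no output)
```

View pics/c3.png

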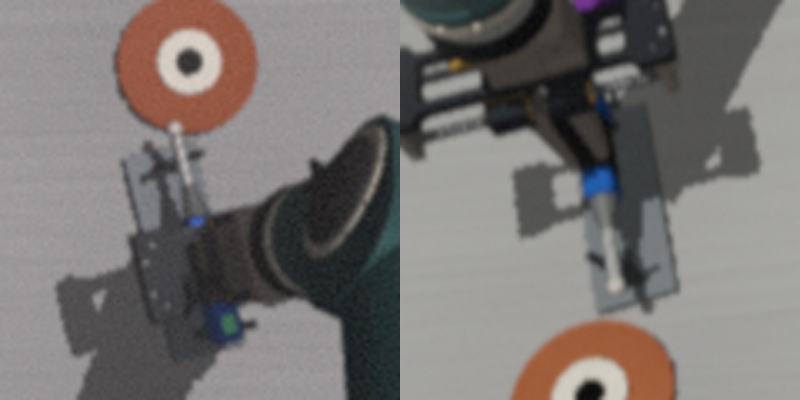

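Something is wrong: the opening reads 5 mm, so the jaws didn't close on the 22 mm handle. In the right crop the closed fingertips are at (590,165), over the handle. I'll measure the true fingertip height.

```bash
python3 - <<'E'
from h import *
np.set_printoptions(linewidth=200,suppress=True)
for k in ("2","3"):
    s=ld("scene"+k)
    tip=(bot.get_obs()["tcp_pos"]-[0,0,.014]); print("proj tip",proj(s,tip).round(1), "ball now", )
    us=np.arange(166,190); 
    print(k)
    for v in range(192,226,2):
        W=depthpts(s,np.c_[us,np.full(len(us),v)]); print(v,(W[:,2]*1000).round().astype(int))
cv2.imwrite("pics/z3.png",cv2.resize(ld("scene3")["frame"][180:240,150:210],None,fx=10,fy=10,interpolation=cv2.INTER_CUBIC))
E
```

```text
proj tip [[178.9 219.6]] ball now
2
192 [204 205 203 202 202 201 198 199 197 196 187 185 187 187 188 186 188 187 187 189 186 186 188 185]
194 [198 197  -1  -1   0  -2   1  -1  72  74  74 188 191 187 188 188 189 187 188 187 187 187 188 183]
196 [  1  -3  -1  -2  -1  72  72 179 181 180 181 185 187 186 188 186 186 188 187 183 181 182 183 182]
198 [180 181 182 182 180 179 181 178 179 180 179 184 185 183 181 181 181 179 179 180 175 176 173 882]
200 [180 180 178 178 177 177 175  75  73  76  74  72  73 176 178 173 174 171 171 168 170 137 139 132]
202 [ -3  -2  61  59  57  52  71  73  74  70  75  74  72  74  67  63 137 134 135 131 133 131 128 129]
204 [  0  -1  -1  -5   1  47  74  73  72  71  77  74  75  71  72  64  56 124 125 124 123 122 122 120]
206 [  3   1   2  -2  -2   9  74  74  76  71  75  71  71  71  71  69  57  22 117 116 116 116 111 111]
208 [ -1   0  -3  -2   1   9  73  75  75  74  73  73  71  73  72  72  59  50  15  15 106 106 106 101]
210 [ 1  3  1  0 -1 11  7 74 74 74 70 74 74 70 73 72 67 57  9  9  9 97 95 94]
212 [ 0 -3  2  0 -1  0 10 72 75 73 73 73 74 73 72 73 71 58 10  9 12 
[... 1427 characters left out ...]
 10]
210 [121 120 122 118 112 105 114 114 115 113 110 110 107 108 103  86  67  55   9  11  12  11  11   9]
212 [115 113 110 110 111 107  99  89 106 105 103 101 100  99 882  91  67  60  10  10  12  10  10   9]
214 [105 103 101 103 100  98 102  93  83  96  93  91  92  90  91  88  83  60  52  12  10  10   9  10]
216 [-1 96 96 94 90 89 94 91 86 76 74 87 83 82 78 81 72 66 54 12 12 10  9  9]
218 [ 0  0 -3 87 86 83 84 80 79 77 73 73 79 74 72 73 74 69 55 10  8 12 10 10]
220 [ 0  2 -3 -1  1 -1 -1 10 73 71 74 74 72 74 71 73 73 70 63 51 13  6 10 12]
222 [ 0  1  1  1 -3  0 -3  8 70 70 72 74 70 73 73 71 73 70 62 55 11 11 10 10]
224 [-1  0  2  2  2  1  2 10 12 73 70 70 75 73 73 73 75 72 67 57 11  8  8  9]
```

View pics/z3.png

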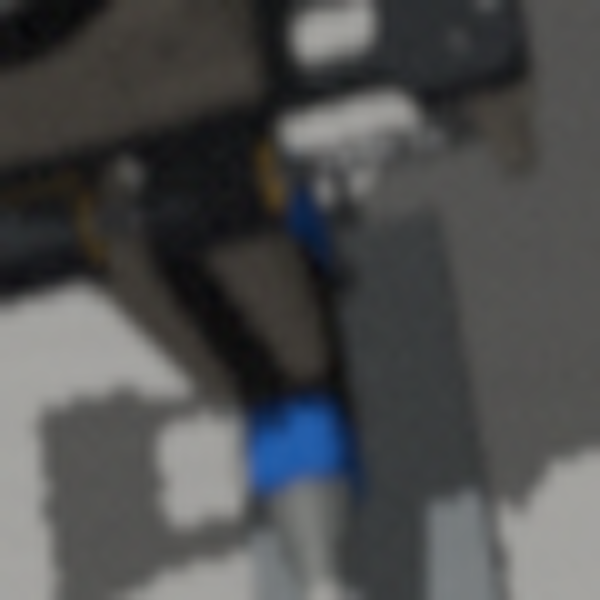

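```bash
python3 - <<'E'
from h import *
np.set_printoptions(linewidth=220,suppress=True)
s=ld("scene2")
for (a,b,v0,v1) in ((140,168,200,226),):
    us=np.arange(a,b); print(us)
    for v in range(v0,v1,2):
        W=depthpts(s,np.c_[us,np.full(len(us),v)]); print(v,(W[:,2]*1000).round().astype(int))
us=np.arange(182,200)
for v in range(200,222,2): print(v,(depthpts(s,np.c_[us,np.full(len(us),v)])[:,2]*1000).round().astype(int))
cv2.imwrite("pics/z2.png",cv2.resize(s["frame"][180:240,140:210],None,fx=10,fy=10,interpolation=cv2.INTER_CUBIC))
E
```

```text
[140 141 142 143 144 145 146 147 148 149 150 151 152 153 154 155 156 157 158 159 160 161 162 163 164 165 166 167]
200 [202 202 198 197 197 197 171 168 162 155 147  -1  -2   0   2  -1   0  -1  -2 181 181 184 181 181 180 183 180 180]
202 [186 186 186 189 187 183 177 168 163 157 148 178 180 181 182 182 180 181 181 180 179 177 178 177 175  -1  -3  -2]
204 [186 188 185 186 188 184 182 180 181 181 181 179 180 177 178 178 176 175   0  -1   1  -3   1   1   0  -4   0  -1]
206 [186 186 187 186 188 183 180 178 178 176 174 146 138 139 139 130 125  -3   0  -1   2   0  -2   1   1  -1   3   1]
208 [186 184 182 180 185 181 179 175 148 149 147 145 140 138 138 133 123 119 114   0  -1   1  -3   0   0   2  -1   0]
210 [178 177 177 175 173 173 174 171 167 142 137 139 139 133 134 134 125 120 112 101   1   0   0  -3   0   0   1   3]
212 [170 169 170   1   0   0   0   0 133 132 129 129 128 127 126 126 126 118 116 103 882  90   3   1  -2   2   0  -3]
214 [  0  -1   1  -1  -2   0   0   0  -1   1 123 122 121 118 120 116 115 115 113 108  99  93  89  -2   0  -2   2   0]
216 [ -1   0  -1  -1   1   0  -1   0   1  
[... 513 characters left out ...]
 -2  -1   1   2   1  -1   0]
202 [137 134 135 131 133 131 128 129 124 106  10  13  -2   0   0   3  -1   0]
204 [ 56 124 125 124 123 122 122 120 120 112  93  10   3   2   2   2  -1   0]
206 [ 57  22 117 116 116 116 111 111 109 110  96   8  15   0  -2   4   0   0]
208 [ 59  50  15  15 106 106 106 101 102 101  98  85   7   1   0   2   2  -1]
210 [67 57  9  9  9 97 95 94 93 93 90 89 10  5  0 -1 -1  1]
212 [71 58 10  9 12 11 87 88 86 85 83 80 10  8 -4  0  1  1]
214 [71 63 49 13 10 12 10 79 79 13 10 14 10  9  0  1  2  0]
216 [71 64 55 11 11 13 13 11  8 10 10 11 13  7  6  0  1  1]
218 [68 69 60 11 11  9  9  8  9 11 10 10 11 13  9 -2  1  1]
220 [69 72 61 52  8  9  5  8  8 12 10 11 12 10 10  2  0  0]
```

View pics/z2.png

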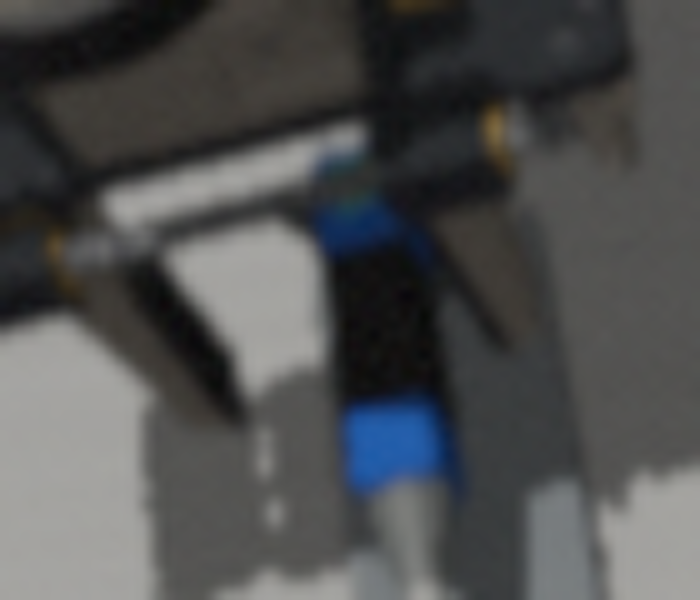

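```bash
python3 - <<'E'
from h import *
s=ld("scene2")
print("left tip",depthpts(s,[[159,222],[161,222],[163,222]]).round(4).tolist())
print("right tip",depthpts(s,[[189,214],[190,214]]).round(4).tolist())
s=ld("scene1")
cv2.imwrite("pics/z1.png",cv2.resize(s["frame"][160:230,130:210],None,fx=10,fy=8,interpolation=cv2.INTER_CUBIC))
W=depthpts(s,np.array([[u,v] for v in range(170,225) for u in range(140,200)]))
k=(W[:,2]>.085)&(W[:,2]<.135)&(W[:,0]<.55); 
q=W[k]; 
for lo in np.arange(.085,.135,.004):
    m=(q[:,2]>=lo)&(q[:,2]<lo+.004); print(round(lo,3),m.sum(), q[m].mean(0).round(3) if m.any() else '')
E
```

```text
left tip [[0.517, -0.3535, 0.0782], [0.5163, -0.3497, 0.076], [0.5176, -0.3442, 0.0776]]
right tip [[0.5027, -0.2832, 0.0793], [0.5027, -0.2809, 0.0789]]
0.085 0 
0.089 0 
0.093 0 
0.097 0 
0.101 0 
0.105 0 
0.109 0 
0.113 2 [ 0.503 -0.311  0.117]
0.117 14 [ 0.504 -0.332  0.12 ]
0.121 12 [ 0.504 -0.313  0.123]
0.125 15 [ 0.504 -0.323  0.127]
0.129 21 [ 0.502 -0.314  0.131]
0.133 9 [ 0.499 -0.315  0.134]
```

View pics/z1.png

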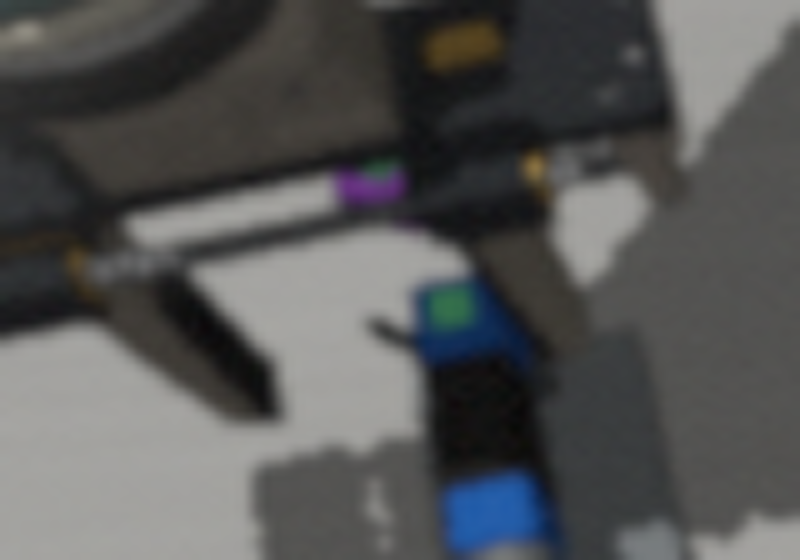

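Measured in two pictures, the fingertips stand about 10–11 mm *above* the reported TCP height. The text implies 14 mm below, so the jaws closed over the handle's top. The probe looks undisturbed. I'll rise, open, and go about 25 mm deeper, checking by sight.

>>> drive_tool:
  moves:
    - {"hand": 0.005, "dx": 0, "dy": 0, "dz": 0.015, "roll": 0}
    - {"hand": 0.06, "dx": 0, "dy": 0, "dz": 0.005, "roll": 0}
    - {"hand": 0.06, "dx": -0.001, "dy": 0.001, "dz": 0, "roll": 0}
    - {"hand": 0.06, "dx": 0, "dy": 0, "dz": 0, "roll": 0}
    - {"hand": 0.06, "dx": 0, "dy": 0, "dz": 0, "roll": 0}

```text
time: 3.73
tcp_pos: [0.4992, -0.3151, 0.0863]
tool_rot: [2.456, -1.958, -0.001]
ft_force: [0.7, 0.6, -0.4]
width: 0.0294
```

>>> drive_tool:
  moves:
    - {"hand": 0.06, "dx": 0, "dy": 0, "dz": -0.01, "roll": 0}
    - {"hand": 0.06, "dx": 0, "dy": 0, "dz": -0.01, "roll": 0}
    - {"hand": 0.06, "dx": 0, "dy": 0, "dz": -0.01, "roll": 0}
    - {"hand": 0.06, "dx": 0, "dy": 0, "dz": -0.005, "roll": 0}
    - {"hand": 0.06, "dx": 0, "dy": 0, "dz": 0, "roll": 0}

```text
time: 4.15
tcp_pos: [0.4981, -0.3144, 0.0492]
tool_rot: [2.456, -1.958, -0.006]
ft_force: [-0.6, 0.8, -0.3]
width: 0.0597
```

```bash
python3 - <<'E'
from h import *
np.set_printoptions(linewidth=220,suppress=True)
o=bot.get_obs(); print(o["tcp_pos"].round(4),o["ft_force"].round(2),o["width"])
s=snap("scene","4"); T=snap("top","4")
cv2.imwrite("pics/z4.png",cv2.resize(s["frame"][170:240,130:210],None,fx=10,fy=8,interpolation=cv2.INTER_CUBIC))
for a,b in ((150,172),(182,200)):
  us=np.arange(a,b);print(us)
  for v in range(206,236,2): print(v,(depthpts(s,np.c_[us,np.full(len(us),v)])[:,2]*1000).round().astype(int))
E
```

```text
[ 0.4981 -0.3144  0.0492] [-0.62  0.78 -0.3 ] 0.05973354853371897
[150 151 152 153 154 155 156 157 158 159 160 161 162 163 164 165 166 167 168 169 170 171]
206 [159 153 143 163 166 164 165 162 162 161 161 163 162 162 159 160  -3  -2  -3  -1   0  10]
208 [162 162 164 162 162 162 162 160 158 108   1   0   1   2  -3   2  -1   3   0   0   2   8]
210 [160 158 135 132 133 125 120 123 120 111 103  -3   4   3   1   0   0   0   3  -2   1   9]
212 [158 153 128 126 124 124 121 121 122 113 104  99  91  -1   0   1   1  -1   0   3   1   2]
214 [152 119 118 119 116 114 116 113 114 111 107  98  92  84  -2  -1   2  -1   1   0   0  -2]
216 [  0  -1  -1 112 110 108 107 105 105 103 103 101  94  87  79  70   2  -1  -3  -2  -1   1]
218 [ 1  0 -1 -2  3 98 97 96 95 94 95 92 89 87 75 69 65  1 -1  0  0  0]
220 [-2  0 -1  1  0 -1  1 89 87 86 84 84 81 81 81 73 67 -1  2 -1 -2 -1]
222 [ 0  3  2 -2 -1  0  0  1 -1 80 77 74 73 71 71 69 68 60  0  0  0  2]
224 [ 1 -2 -2 -1 -1 -1  0 -1 -1  3  0  1 66 63 61 61 62 62  4  0  0 -2]
226 [ 1 -3 -1  0  1 -1  2 -2 -1  1  3 -3  1  0  2 -2  2  0  1 -2  0 -5]
228 [  1  -2   1   0
[... 599 characters left out ...]
 10  9 85 83 82 82 80 78 75  1  0  0  0]
214 [68 63 50 12  7 10 12 10 76 75 75 71 68 68 65  0  1 -2]
216 [73 64 55 10 10  9  9 10 11 66 65 61 62 59  4  1  1 -3]
218 [70 68 57 10  8 10 12 11  9 11  9 10  9  9  5  0  1  0]
220 [73 69 62 52  9  9 11 12  8  9  8 10  8 10  9 -1  1 -3]
222 [71 70 64 55  8 10  8 10 10  8 12  9 12  8 12  8 -3 -1]
224 [73 74 66 55  8  8  9 13  7  7 10  8 10  7 10  6  1  1]
226 [73 69 67 60 10 10 11  9  9  9 11 11  9  9  9  8  3 -1]
228 [68 66 63 62 48 10 11 11 10 11 10 12 13 10  9 12  7  2]
230 [68 65 64 58  9 10  9 12  9  8  9 11 11  9 11 11  9  2]
232 [67 64 63 11 11  8  8  8  9 10  8  9  9  8  9  7  9  2]
234 [68 65 61  9  9 10  8 11  7 11 15 11  9 11 10  9 11 10]
```

View pics/z4.png

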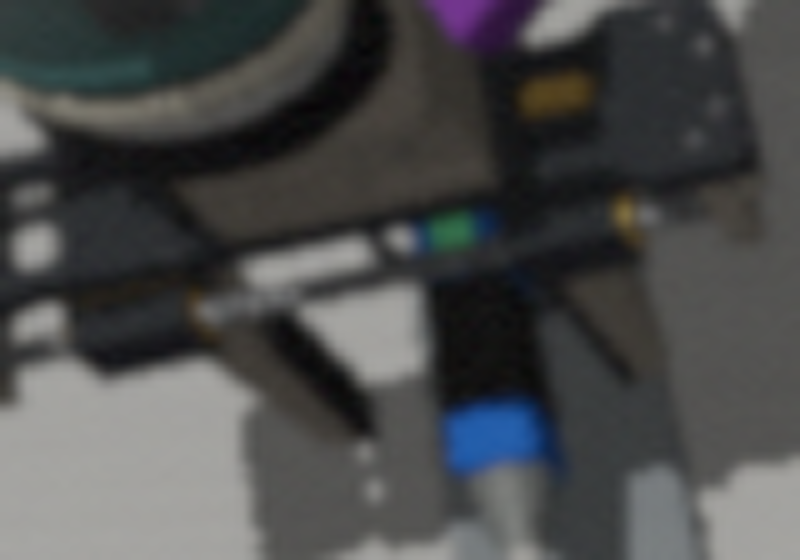

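>>> drive_tool:
  moves:
    - {"hand": 0.06, "dx": 0, "dy": 0, "dz": -0.004, "roll": 0}
    - {"hand": 0.06, "dx": 0, "dy": 0, "dz": -0.0035, "roll": 0}
    - {"hand": 0.01, "dx": 0, "dy": 0, "dz": 0, "roll": 0}
    - {"hand": 0.01, "dx": 0, "dy": 0, "dz": 0, "roll": 0}
    - {"hand": 0.01, "dx": 0, "dy": 0, "dz": 0, "roll": 0}
  force: 50

```text
time: 4.67
tcp_pos: [0.4996, -0.3153, 0.0443]
tool_rot: [-2.457, 1.958, -0.001]
ft_force: [-0.5, -0.1, 0.2]
width: 0.0423
```

>>> drive_tool:
  moves:
    - {"hand": 0.01, "dx": 0, "dy": 0, "dz": 0, "roll": 0}
    - {"hand": 0.01, "dx": 0, "dy": 0, "dz": 0, "roll": 0}
    - {"hand": 0.01, "dx": 0, "dy": 0, "dz": 0, "roll": 0}
    - {"hand": 0.01, "dx": 0, "dy": 0, "dz": 0, "roll": 0}
    - {"hand": 0.01, "dx": 0, "dy": 0, "dz": 0, "roll": 0}
  force: 60

```text
time: 5.08
tcp_pos: [0.4995, -0.3153, 0.0442]
tool_rot: [2.457, -1.958, 0.0]
ft_force: [-0.4, -0.4, 1.3]
width: 0.0214
```

```bash
cat >>h.py <<'E'
def st():
    o=bot.get_obs(); a=o["tool_rot"]; print("t",round(o["time"],2),"tcp",np.round(o["tcp_pos"],4),"F",np.round(o["ft_force"],2),"M",np.round(o["moment"],3),"w",round(float(o["width"]),4),"R",np.round(R.from_rotvec(a).as_matrix().T[[0,2]],4).tolist()); return o
E
python3 - <<'E'
from h import *
st()
s=snap("scene","5"); T=snap("top","5")
cv2.imwrite("pics/z5.png",cv2.resize(s["frame"][170:270,130:230],None,fx=7.5,fy=6,interpolation=cv2.INTER_CUBIC))
E
```

```text
t 5.08 tcp [ 0.4995 -0.3153  0.0442] F [-0.43 -0.37  1.33] M [ 0.044  0.066 -0.021] w 0.0214 R [[0.2228, -0.9749, 0.0001], [0.0001, -0.0001, -1.0]]
```

View pics/z5.png

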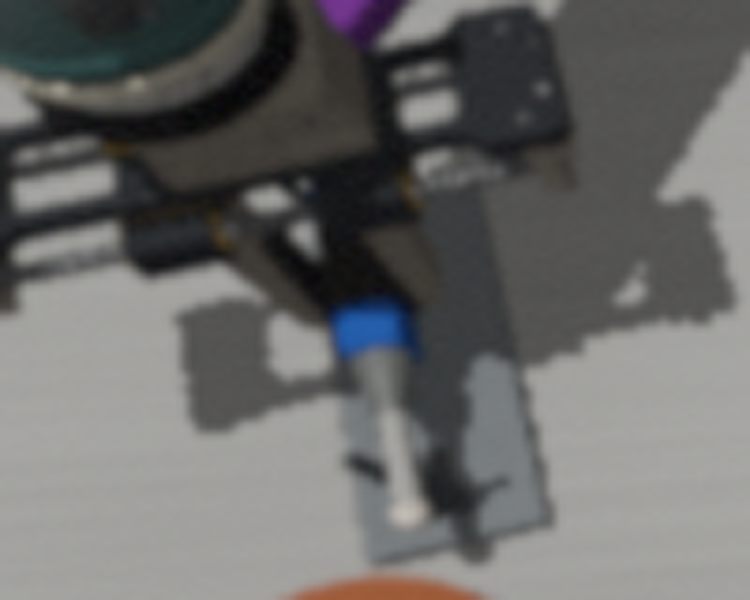

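The grip holds at 21.4 mm. I'll lift straight up.

>>> drive_tool:
  moves:
    - {"hand": 0.005, "dx": 0, "dy": 0, "dz": 0.006, "roll": 0}
    - {"hand": 0.005, "dx": 0, "dy": 0, "dz": 0.01, "roll": 0}
    - {"hand": 0.005, "dx": 0, "dy": 0, "dz": 0.012, "roll": 0}
    - {"hand": 0.005, "dx": 0, "dy": 0, "dz": 0.012, "roll": 0}
    - {"hand": 0.005, "dx": 0, "dy": 0, "dz": 0.01, "roll": 0}

```text
time: 5.6
tcp_pos: [0.5001, -0.3156, 0.0962]
tool_rot: [-2.456, 1.958, -0.003]
ft_force: [0.2, -0.2, -0.8]
width: 0.0217
```

>>> drive_tool:
  moves:
    - {"hand": 0.005, "dx": 0, "dy": 0.01, "dz": 0.01, "roll": 0}
    - {"hand": 0.005, "dx": 0, "dy": 0.02, "dz": 0.01, "roll": 0}
    - {"hand": 0.005, "dx": -0.005, "dy": 0.02, "dz": 0.01, "roll": -0.04}
    - {"hand": 0.005, "dx": -0.005, "dy": 0.02, "dz": 0.01, "roll": -0.04}
    - {"hand": 0.005, "dx": -0.005, "dy": 0.02, "dz": 0, "roll": -0.04}

```text
time: 6.02
tcp_pos: [0.4855, -0.224, 0.1368]
tool_rot: [-2.332, 2.103, -0.006]
ft_force: [0.2, -0.1, -1.1]
width: 0.0214
```

```bash
python3 - <<'E'
from h import *
st()
for n in ("scene","top"):
    s=snap(n,"6")
a=cv2.imread("pics/scene6.png")[120:320,100:400];b=cv2.imread("pics/top6.png")[60:260,280:480]
cv2.imwrite("pics/c6.png",cv2.resize(np.hstack([a,b]),(800,320),interpolation=cv2.INTER_CUBIC))
E
```

```text
t 6.02 tcp [ 0.4855 -0.224   0.1368] F [ 0.25 -0.12 -1.15] M [ 0.012 -0.066 -0.028] w 0.0214 R [[0.103, -0.9947, 0.0016], [0.0036, -0.0013, -1.0]]
```

View pics/c6.png

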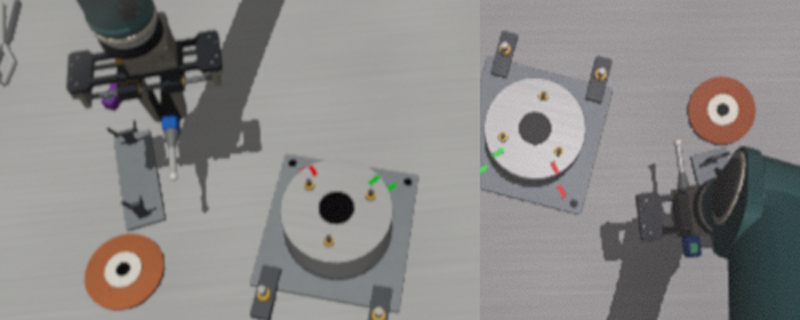

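>>> drive_tool:
  moves:
    - {"hand": 0.005, "dx": -0.002, "dy": 0.03, "dz": 0, "roll": -0.04}
    - {"hand": 0.005, "dx": -0.002, "dy": 0.034, "dz": 0, "roll": -0.04}
    - {"hand": 0.005, "dx": -0.002, "dy": 0.034, "dz": 0, "roll": -0.04}
    - {"hand": 0.005, "dx": -0.002, "dy": 0.034, "dz": 0, "roll": -0.04}
    - {"hand": 0.005, "dx": -0.002, "dy": 0.034, "dz": 0, "roll": -0.04}

```text
time: 6.53
tcp_pos: [0.4743, -0.058, 0.1346]
tool_rot: [-2.11, 2.327, -0.001]
ft_force: [1.0, 0.8, -1.5]
width: 0.0214
```

>>> drive_tool:
  moves:
    - {"hand": 0.005, "dx": -0.002, "dy": 0.034, "dz": 0, "roll": -0.04}
    - {"hand": 0.005, "dx": -0.002, "dy": 0.034, "dz": 0, "roll": -0.04}
    - {"hand": 0.005, "dx": -0.001, "dy": 0.034, "dz": 0, "roll": -0.04}
    - {"hand": 0.005, "dx": -0.001, "dy": 0.034, "dz": 0, "roll": -0.04}
    - {"hand": 0.005, "dx": -0.001, "dy": 0.034, "dz": 0, "roll": -0.024}

```text
time: 6.95
tcp_pos: [0.4674, 0.1122, 0.1347]
tool_rot: [-1.888, 2.51, -0.001]
ft_force: [0.9, 1.0, -1.8]
width: 0.0218
```

```bash
python3 - <<'E'
from h import *
st()
for n in ("scene","top"):
    s=snap(n,"7")
a=cv2.imread("pics/scene7.png")[150:300,230:430];b=cv2.imread("pics/top7.png")[80:230,200:400]
cv2.imwrite("pics/c7.png",cv2.resize(np.vstack([a,b]),(800,1200),interpolation=cv2.INTER_CUBIC)[:, :])
c=cv2.resize(np.hstack([a,b]),(800,300),interpolation=cv2.INTER_CUBIC);cv2.imwrite("pics/c7.png",c)
E
```

```text
t 6.95 tcp [0.4674 0.1122 0.1347] F [ 0.85  0.95 -1.84] M [ 0.021 -0.054  0.002] w 0.0218 R [[-0.2774, -0.9608, -0.0], [0.0007, -0.0002, -1.0]]
```

View pics/c7.png

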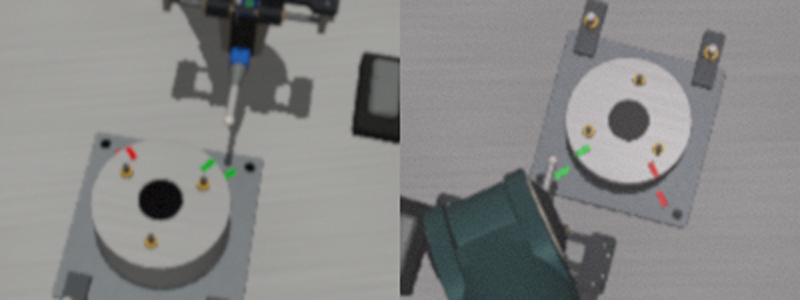

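```bash
cat >>h.py <<'E'
def white(s,u,v,r=7,thr=None):
    u,v=int(u),int(v); g=cv2.cvtColor(s["frame"],cv2.COLOR_BGR2GRAY)[v-r:v+r+1,u-r:u+r+1].astype(float)
    return g
E
python3 - <<'E'
from h import *
s=ld("scene7");T=ld("top7")
a=cv2.resize(s["frame"][195:225,325:365],None,fx=10,fy=10,interpolation=cv2.INTER_CUBIC);b=cv2.resize(T["frame"][145:175,260:300],None,fx=10,fy=10,interpolation=cv2.INTER_CUBIC)
cv2.imwrite("pics/b7.png",np.hstack([a,b]))
E
```

```text
(no output)
```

View pics/b7.png

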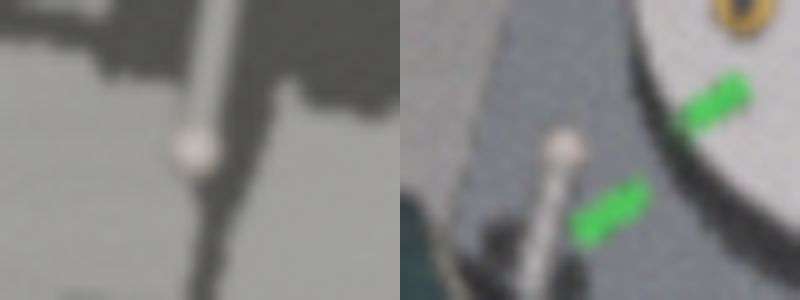

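```bash
python3 - <<'E'
from h import *
s=ld("scene7");T=ld("top7")
p,e=tri(T,[260+(564.5-400)/10-.5,145+149/10-.5],s,[325+195/10-.5,195+150/10-.5]); print(p.round(4),e)
tcp=np.array([.4674,.1122,.1347]); print("off",(p-tcp).round(4), np.degrees(np.arctan2(*(p-tcp)[[1,0]])))
# green ticks: on plate & red tick, per-view at z=.01 ; top at .082
for n,S in(("scene",ld("scene0")),("top",ld("top0"))):
    h=cv2.cvtColor(S["frame"],cv2.COLOR_BGR2HSV)
    for nm,lo,hi in(("g",(50,120,60),(75,255,255)),("r",(172,120,60),(180,255,255)),("r2",(0,160,100),(5,255,255))):
        m=cv2.inRange(h,lo,hi); m[:, :250]=0; m[:,375:]=0
        k,l,stt,c=cv2.connectedComponentsWithStats(m)
        for i in range(1,k):
            if stt[i,4]>5: print(n,nm,stt[i,4],c[i].round(1),plane(S,c[i],.01).round(4)[0],plane(S,c[i],.082).round(4)[0])
E
```

```text
[0.5664 0.0881 0.1486] 0.009707320744924686
off [ 0.099  -0.0241  0.0139] -13.655472287554954
scene g 17 [333.5 231.9] [0.5512 0.0644 0.01  ] [0.5862 0.059  0.082 ]
scene g 16 [344.9 236.1] [0.5658 0.0916 0.01  ] [0.5996 0.084  0.082 ]
scene r2 10 [295.2 226.2] [ 0.5253 -0.0317  0.01  ] [ 0.5625 -0.0292  0.082 ]
top g 10 [291.2 154.8] [0.595 0.06  0.01 ] [0.5857 0.0584 0.082 ]
top g 15 [280.5 165.9] [0.5656 0.0892 0.01  ] [0.5582 0.0858 0.082 ]
top r 10 [331.  178.9] [ 0.5284 -0.0455  0.01  ] [ 0.5234 -0.0403  0.082 ]
```

```bash
python3 - <<'E'
from h import *
st()
T=snap("top","8");s=snap("scene","8");st()
a=cv2.resize(s["frame"][195:225,325:365],None,fx=10,fy=10,interpolation=cv2.INTER_CUBIC);b=cv2.resize(T["frame"][145:175,260:300],None,fx=10,fy=10,interpolation=cv2.INTER_CUBIC)
cv2.imwrite("pics/b8.png",np.hstack([a,b]))
E
```

```text
t 7.05 tcp [0.4672 0.117  0.1349] F [-0.12  0.38 -0.36] M [-0.01   0.026  0.002] w 0.0214 R [[-0.2671, -0.9637, -0.0032], [0.0014, 0.0029, -1.0]]
t 7.15 tcp [0.4674 0.1115 0.1344] F [-0.81 -0.82 -1.61] M [ 0.06  -0.038  0.031] w 0.0212 R [[-0.2728, -0.9621, 0.0001], [0.0003, -0.0002, -1.0]]
```

View pics/b8.png

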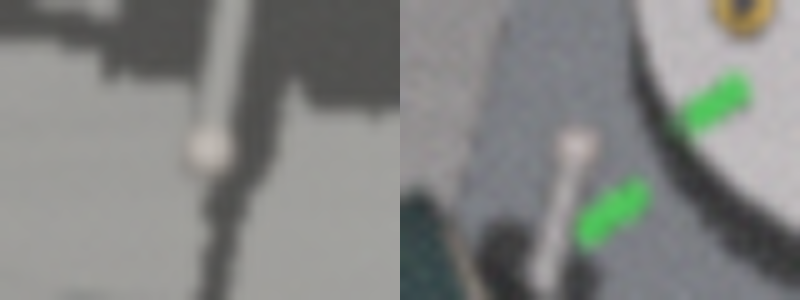

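>>> drive_tool:
  moves:
    - {"hand": 0.005, "dx": 0, "dy": 0, "dz": -0.01, "roll": 0}
    - {"hand": 0.005, "dx": 0, "dy": 0, "dz": -0.005, "roll": 0}
    - {"hand": 0.005, "dx": 0, "dy": 0, "dz": 0, "roll": 0}
    - {"hand": 0.005, "dx": 0, "dy": 0, "dz": 0, "roll": 0}
    - {"hand": 0.005, "dx": 0, "dy": 0, "dz": 0, "roll": 0}

```text
time: 7.57
tcp_pos: [0.4675, 0.11, 0.1189]
tool_rot: [1.889, -2.51, -0.0]
ft_force: [0.2, 0.1, -0.7]
width: 0.0215
```

```bash
python3 - <<'E'
from h import *
st()
T=snap("top","9");s=snap("scene","9");st()
a=cv2.resize(s["frame"][195:225,325:365],None,fx=10,fy=10,interpolation=cv2.INTER_CUBIC);b=cv2.resize(T["frame"][145:175,260:300],None,fx=10,fy=10,interpolation=cv2.INTER_CUBIC)
cv2.imwrite("pics/b9.png",np.hstack([a,b]))
E
```

```text
t 7.57 tcp [0.4675 0.11   0.1189] F [ 0.17  0.13 -0.71] M [ 0.062 -0.022  0.021] w 0.0215 R [[-0.2769, -0.9609, 0.0003], [-0.0005, -0.0002, -1.0]]
t 7.67 tcp [0.4677 0.1104 0.1192] F [-0.34 -0.11 -0.51] M [ 0.012 -0.017  0.029] w 0.0217 R [[-0.2764, -0.9611, -0.0001], [0.0003, 0.0001, -1.0]]
```

View pics/b9.png

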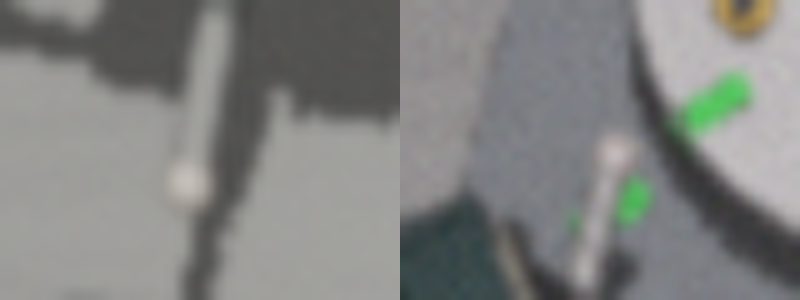

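```bash
python3 - <<'E'
from h import *
s=ld("scene9");T=ld("top9")
p,e=tri(T,[260+(617-400)/10-.5,145+153/10-.5],s,[325+190/10-.5,195+186/10-.5]); print(p.round(4),e)
tcp=np.array([.4676,.1102,.119]); d=p-tcp; print("off",d.round(4), np.hypot(*d[:2]),np.degrees(np.arctan2(d[1],d[0])))
E
```

```text
[0.5675 0.082  0.1346] 0.0012867150411716756
off [ 0.0999 -0.0282  0.0156] 0.10377087735474039 -15.796385605240348
```

>>> drive_tool:
  moves:
    - {"hand": 0.005, "dx": 0.001, "dy": 0.001, "dz": -0.01, "roll": 0}
    - {"hand": 0.005, "dx": 0.001, "dy": 0, "dz": -0.015, "roll": 0}
    - {"hand": 0.005, "dx": 0, "dy": 0, "dz": -0.015, "roll": 0}
    - {"hand": 0.005, "dx": 0, "dy": 0, "dz": -0.015, "roll": 0}
    - {"hand": 0.005, "dx": 0, "dy": 0, "dz": -0.01, "roll": 0}

```text
time: 8.08
tcp_pos: [0.4688, 0.1116, 0.0524]
tool_rot: [1.89, -2.508, -0.001]
ft_force: [-0.6, 0.2, -1.7]
width: 0.0211
```

>>> drive_tool:
  moves:
    - {"hand": 0.005, "dx": 0, "dy": 0, "dz": -0.015, "roll": 0}
    - {"hand": 0.005, "dx": 0, "dy": 0, "dz": -0.013, "roll": 0}
    - {"hand": 0.005, "dx": 0, "dy": 0, "dz": -0.008, "roll": 0}
    - {"hand": 0.005, "dx": 0, "dy": 0, "dz": -0.004, "roll": 0}
    - {"hand": 0.005, "dx": 0, "dy": 0, "dz": -0.002, "roll": 0}

```text
time: 8.5
tcp_pos: [0.4693, 0.1118, 0.0115]
tool_rot: [1.89, -2.508, -0.001]
ft_force: [0.4, 0.7, -1.6]
width: 0.0215
```

```bash
python3 - <<'E'
from h import *
st()
T=snap("top","10");s=snap("scene","10");st()
a=cv2.resize(s["frame"][195:255,305:385],None,fx=5,fy=5,interpolation=cv2.INTER_CUBIC);b=cv2.resize(T["frame"][130:190,250:330],None,fx=5,fy=5,interpolation=cv2.INTER_CUBIC)
cv2.imwrite("pics/b10.png",np.hstack([a,b]))
E
```

```text
t 8.5 tcp [0.4693 0.1118 0.0115] F [ 0.41  0.71 -1.61] M [ 0.093  0.039 -0.   ] w 0.0215 R [[-0.2755, -0.9613, 0.0004], [-0.0008, -0.0001, -1.0]]
t 8.6 tcp [0.4696 0.1118 0.0121] F [ 1.69 -0.34 -0.7 ] M [0.05  0.027 0.037] w 0.0218 R [[-0.2756, -0.9613, -0.0001], [0.0001, 0.0, -1.0]]
```

View pics/b10.png

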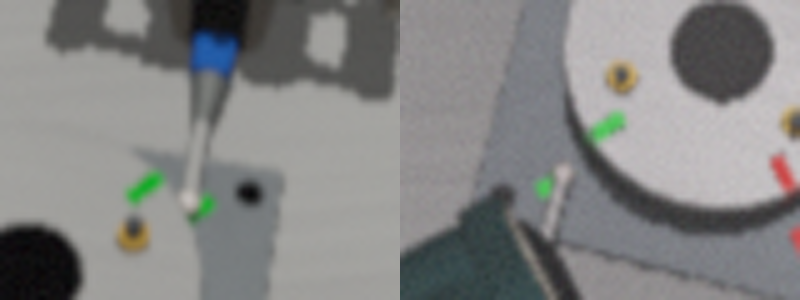

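>>> drive_tool:
  moves:
    - {"hand": 0.005, "dx": 0, "dy": 0, "dz": -0.004, "roll": 0}
    - {"hand": 0.005, "dx": 0, "dy": 0, "dz": -0.003, "roll": 0}
    - {"hand": 0.005, "dx": 0, "dy": 0, "dz": -0.002, "roll": 0}
    - {"hand": 0.005, "dx": 0, "dy": 0, "dz": 0, "roll": 0}
    - {"hand": 0.005, "dx": 0, "dy": 0, "dz": 0, "roll": 0}

```text
time: 9.02
tcp_pos: [0.4694, 0.1117, 0.0031]
tool_rot: [1.891, -2.509, -0.0]
ft_force: [-0.7, 0.4, -1.2]
width: 0.0213
```

```bash
python3 -c "
from h import *
st()"
```

```text
t 9.02 tcp [0.4694 0.1117 0.0031] F [-0.71  0.39 -1.24] M [ 0.072 -0.035  0.046] w 0.0213 R [[-0.2756, -0.9613, 0.0001], [-0.0001, -0.0001, -1.0]]
```

>>> drive_tool:
  moves:
    - {"hand": 0.005, "dx": 0, "dy": 0, "dz": -0.0005, "roll": 0}
    - {"hand": 0.005, "dx": 0, "dy": 0, "dz": -0.0005, "roll": 0}
    - {"hand": 0.005, "dx": 0, "dy": 0, "dz": -0.0005, "roll": 0}
    - {"hand": 0.005, "dx": 0, "dy": 0, "dz": -0.0005, "roll": 0}
    - {"hand": 0.005, "dx": 0, "dy": 0, "dz": 0, "roll": 0}

```text
time: 9.43
tcp_pos: [0.4694, 0.1117, 0.001]
tool_rot: [1.891, -2.509, -0.0]
ft_force: [-0.9, -0.9, -2.1]
width: 0.0212
```

>>> drive_tool:
  moves:
    - {"hand": 0.005, "dx": 0, "dy": 0, "dz": -0.0005, "roll": 0}
    - {"hand": 0.005, "dx": 0, "dy": 0, "dz": -0.0005, "roll": 0}
    - {"hand": 0.005, "dx": 0, "dy": 0, "dz": 0, "roll": 0}
    - {"hand": 0.005, "dx": 0, "dy": 0, "dz": 0, "roll": 0}
    - {"hand": 0.005, "dx": 0, "dy": 0, "dz": 0, "roll": 0}

```text
time: 9.85
tcp_pos: [0.4695, 0.1118, 0.0001]
tool_rot: [-1.891, 2.509, -0.0]
ft_force: [0.1, 0.1, -1.4]
width: 0.0217
```

```bash
python3 -c "
from h import *
st()"
```

```text
t 9.85 tcp [4.695e-01 1.118e-01 1.000e-04] F [ 0.14  0.1  -1.36] M [ 0.054 -0.007  0.002] w 0.0217 R [[-0.2756, -0.9613, -0.0], [0.0, 0.0, -1.0]]
```

>>> drive_tool:
  moves:
    - {"hand": 0.005, "dx": 0, "dy": 0, "dz": -0.0005, "roll": 0}
    - {"hand": 0.005, "dx": 0, "dy": 0, "dz": -0.0005, "roll": 0}
    - {"hand": 0.005, "dx": 0, "dy": 0, "dz": 0, "roll": 0}
    - {"hand": 0.005, "dx": 0, "dy": 0, "dz": 0, "roll": 0}
    - {"hand": 0.005, "dx": 0, "dy": 0, "dz": 0, "roll": 0}

```text
time: 10.27
tcp_pos: [0.4695, 0.1118, -0.0008]
tool_rot: [-1.891, 2.509, -0.0]
ft_force: [-0.6, 0.8, 2.1]
width: 0.0216
```

>>> drive_tool:
  moves:
    - {"hand": 0.005, "dx": 0, "dy": 0, "dz": -0.0003, "roll": 0}
    - {"hand": 0.005, "dx": 0, "dy": 0, "dz": -0.0002, "roll": 0}
    - {"hand": 0.005, "dx": 0, "dy": 0, "dz": 0, "roll": 0}
    - {"hand": 0.005, "dx": 0, "dy": 0, "dz": 0, "roll": 0}
    - {"hand": 0.005, "dx": 0, "dy": 0, "dz": 0, "roll": 0}

```text
time: 10.68
tcp_pos: [0.4695, 0.1118, -0.0013]
tool_rot: [-1.891, 2.509, -0.0]
ft_force: [-2.0, 0.1, 3.8]
width: 0.0214
```

```bash
python3 -c "
from h import *
st()"
```

```text
t 10.68 tcp [ 0.4695  0.1118 -0.0013] F [-2.04  0.06  3.84] M [ 0.014 -0.041 -0.018] w 0.0214 R [[-0.2756, -0.9613, -0.0001], [0.0001, 0.0, -1.0]]
```

>>> drive_tool:
  moves:
    - {"hand": 0.005, "dx": 0.0011, "dy": -0.0017, "dz": 0.0003, "roll": 0}
    - {"hand": 0.005, "dx": 0.0011, "dy": -0.0017, "dz": 0, "roll": 0}
    - {"hand": 0.005, "dx": 0.0011, "dy": -0.0017, "dz": 0, "roll": 0}
    - {"hand": 0.005, "dx": 0.0011, "dy": -0.0017, "dz": 0, "roll": 0}
    - {"hand": 0.005, "dx": 0.0006, "dy": -0.0009, "dz": 0, "roll": 0}

```text
time: 11.1
tcp_pos: [0.4746, 0.1038, -0.0012]
tool_rot: [1.89, -2.509, -0.0]
ft_force: [-2.5, 1.9, 4.0]
width: 0.0216
```

>>> drive_tool:
  moves:
    - {"hand": 0.005, "dx": 0.0003, "dy": -0.0005, "dz": 0, "roll": 0}
    - {"hand": 0.005, "dx": 0.0003, "dy": -0.0005, "dz": 0, "roll": 0}
    - {"hand": 0.005, "dx": 0, "dy": 0, "dz": 0, "roll": 0}
    - {"hand": 0.005, "dx": 0, "dy": 0, "dz": 0, "roll": 0}
    - {"hand": 0.005, "dx": 0, "dy": 0, "dz": 0, "roll": 0}

```text
time: 11.52
tcp_pos: [0.4753, 0.1029, -0.0011]
tool_rot: [-1.89, 2.509, -0.0]
ft_force: [-1.6, 0.5, 3.4]
width: 0.0215
```

```bash
python3 -c "
from h import *
st()
T=snap('top','11');s=snap('scene','11');st()
a=cv2.resize(s['frame'][195:255,305:385],None,fx=5,fy=5,interpolation=cv2.INTER_CUBIC);b=cv2.resize(T['frame'][130:190,250:330],None,fx=5,fy=5,interpolation=cv2.INTER_CUBIC)
cv2.imwrite('pics/b11.png',np.hstack([a,b]))
"
```

```text
t 11.52 tcp [ 0.4753  0.1029 -0.0011] F [-1.57  0.46  3.38] M [ 0.107 -0.077  0.037] w 0.0215 R [[-0.276, -0.9612, 0.0001], [0.0003, -0.0001, -1.0]]
t 11.62 tcp [ 0.4753  0.1029 -0.0011] F [-1.26  0.14  3.95] M [-0.003 -0.093  0.023] w 0.0216 R [[-0.2759, -0.9612, 0.0001], [0.0003, -0.0001, -1.0]]
```

View pics/b11.png

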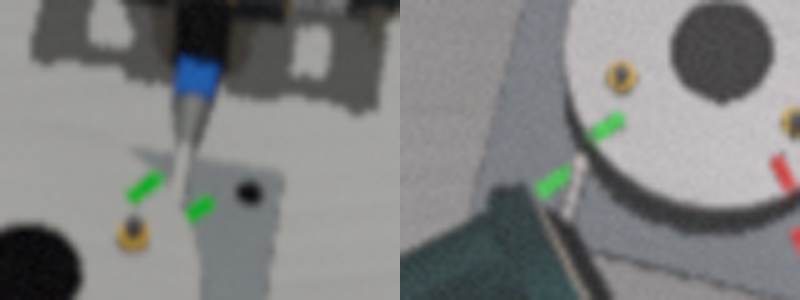

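```bash
python3 -c "
from h import *
T=ld('top11')
p=plane(T,[[285.6,161.5]],.016)[0];print(p)
C=np.array([.624,.0004])
for q in (p[:2],np.array([.5753,.0744])):
  d=q-C;print(np.hypot(*d),np.degrees(np.arctan2(d[1],d[0])))
# radial dir of plate tick pixels
for nm,S in(('top',ld('top0')),('scene',ld('scene0'))):
  h=cv2.cvtColor(S['frame'],cv2.COLOR_BGR2HSV);m=cv2.inRange(h,(45,80,50),(80,255,255));m[:,:250]=0;m[:,375:]=0
  k,l,s_,c=cv2.connectedComponentsWithStats(m)
  for i in range(1,k):
    if s_[i,4]>8:
      v,u=np.nonzero(l==i)
      for z in (.01,.082):
        W=plane(S,np.c_[u,v],z)[:,:2];d=W.mean(0)-C;print(nm,z,W.mean(0).round(4),np.hypot(*d).round(4),np.degrees(np.arctan2(d[1],d[0])).round(2))
  m=cv2.inRange(h,(170,80,60),(180,255,255))|cv2.inRange(h,(0,140,60),(5,255,255));m[:,:250]=0;m[:,375:]=0
  k,l,s_,c=cv2.connectedComponentsWithStats(m)
  for i in range(1,k):
    if s_[i,4]>5:
      v,u=np.nonzero(l==i)
      for z in (.01,.082):
        W=plane(S,np.c_[u,v],z)[:,:2];d=W.mean(0)-C;print('red',nm,z,W.mean(0).round(4),np.hypot(*d).round(4),np.degrees(np.arctan2(d[1],d[0])).round(2))
"
```

```text
[0.57657704 0.07505705 0.016     ]
0.08844552605988995 122.42415050362088
0.08858718869001317 123.34923879391559
top 0.01 [0.5949 0.0602] 0.0665 115.95
top 0.082 [0.5856 0.0586] 0.0698 123.38
top 0.01 [0.5661 0.0889] 0.1057 123.2
top 0.082 [0.5587 0.0855] 0.1073 127.53
red top 0.01 [ 0.5697 -0.0329] 0.0637 -148.51
red top 0.082 [ 0.562  -0.0286] 0.0684 -154.97
red top 0.01 [ 0.5288 -0.0443] 0.1052 -154.85
red top 0.082 [ 0.5237 -0.0393] 0.1079 -158.43
scene 0.01 [0.5516 0.0645] 0.0967 138.51
scene 0.082 [0.5866 0.0591] 0.0696 122.55
scene 0.01 [0.5659 0.0905] 0.1072 122.79
scene 0.082 [0.5997 0.083 ] 0.0861 106.38
red scene 0.01 [ 0.5246 -0.0317] 0.1045 -162.12
red scene 0.082 [ 0.5618 -0.0291] 0.0689 -154.61
```

>>> drive_tool:
  moves:
    - {"hand": 0.005, "dx": 0.0003, "dy": -0.0004, "dz": 0, "roll": 0}
    - {"hand": 0.005, "dx": 0.0003, "dy": -0.0004, "dz": 0, "roll": 0}
    - {"hand": 0.005, "dx": 0.0003, "dy": -0.0004, "dz": 0, "roll": 0}
    - {"hand": 0.005, "dx": 0, "dy": 0, "dz": 0, "roll": 0}
    - {"hand": 0.005, "dx": 0, "dy": 0, "dz": 0, "roll": 0}

```text
time: 12.03
tcp_pos: [0.4759, 0.1018, -0.0011]
tool_rot: [1.891, -2.509, -0.0]
ft_force: [-2.7, 2.1, 3.1]
width: 0.0214
```

>>> drive_tool:
  moves:
    - {"hand": 0.005, "dx": 0.0003, "dy": -0.0004, "dz": 0, "roll": 0}
    - {"hand": 0.005, "dx": 0, "dy": 0, "dz": 0, "roll": 0}
    - {"hand": 0.005, "dx": 0, "dy": 0, "dz": 0, "roll": 0}
    - {"hand": 0.005, "dx": 0, "dy": 0, "dz": 0, "roll": 0}
    - {"hand": 0.005, "dx": 0, "dy": 0, "dz": 0, "roll": 0}

```text
time: 12.45
tcp_pos: [0.4764, 0.1014, -0.0011]
tool_rot: [-1.89, 2.509, -0.0]
ft_force: [-2.6, 1.0, 2.5]
width: 0.0214
```

>>> drive_tool:
  moves:
    - {"hand": 0.005, "dx": 0.0003, "dy": -0.0004, "dz": 0, "roll": 0}
    - {"hand": 0.005, "dx": 0, "dy": 0, "dz": 0, "roll": 0}
    - {"hand": 0.005, "dx": 0, "dy": 0, "dz": 0, "roll": 0}
    - {"hand": 0.005, "dx": 0, "dy": 0, "dz": 0, "roll": 0}
    - {"hand": 0.005, "dx": 0, "dy": 0, "dz": 0, "roll": 0}

```text
time: 12.87
tcp_pos: [0.4766, 0.1011, -0.0011]
tool_rot: [-1.891, 2.509, -0.0]
ft_force: [-2.1, 1.2, 3.1]
width: 0.0215
```

>>> drive_tool:
  moves:
    - {"hand": 0.005, "dx": 0.0003, "dy": -0.0004, "dz": 0, "roll": 0}
    - {"hand": 0.005, "dx": 0, "dy": 0, "dz": 0, "roll": 0}
    - {"hand": 0.005, "dx": 0, "dy": 0, "dz": 0, "roll": 0}
    - {"hand": 0.005, "dx": 0, "dy": 0, "dz": 0, "roll": 0}
    - {"hand": 0.005, "dx": 0, "dy": 0, "dz": 0, "roll": 0}

```text
time: 13.28
tcp_pos: [0.4769, 0.1006, -0.0011]
tool_rot: [-1.891, 2.509, -0.0]
ft_force: [-2.0, 1.2, 4.1]
width: 0.0217
```

>>> drive_tool:
  moves:
    - {"hand": 0.005, "dx": 0.0003, "dy": -0.0004, "dz": 0, "roll": 0}
    - {"hand": 0.005, "dx": 0, "dy": 0, "dz": 0, "roll": 0}
    - {"hand": 0.005, "dx": 0, "dy": 0, "dz": 0, "roll": 0}
    - {"hand": 0.005, "dx": 0, "dy": 0, "dz": 0, "roll": 0}
    - {"hand": 0.005, "dx": 0, "dy": 0, "dz": 0, "roll": 0}

```text
time: 13.7
tcp_pos: [0.477, 0.1004, -0.0011]
tool_rot: [1.891, -2.509, -0.0]
ft_force: [-2.8, 1.4, 3.0]
width: 0.0214
```

>>> drive_tool:
  moves:
    - {"hand": 0.005, "dx": 0.0003, "dy": -0.0004, "dz": 0, "roll": 0}
    - {"hand": 0.005, "dx": 0, "dy": 0, "dz": 0, "roll": 0}
    - {"hand": 0.005, "dx": 0, "dy": 0, "dz": 0, "roll": 0}
    - {"hand": 0.005, "dx": 0, "dy": 0, "dz": 0, "roll": 0}
    - {"hand": 0.005, "dx": 0, "dy": 0, "dz": 0, "roll": 0}

```text
time: 14.12
tcp_pos: [0.4771, 0.1001, -0.0012]
tool_rot: [1.891, -2.508, -0.001]
ft_force: [-4.6, 1.9, 4.2]
width: 0.0214
```

>>> drive_tool:
  moves:
    - {"hand": 0.005, "dx": 0.0003, "dy": -0.0004, "dz": 0, "roll": 0}
    - {"hand": 0.005, "dx": 0, "dy": 0, "dz": 0, "roll": 0}
    - {"hand": 0.005, "dx": 0, "dy": 0, "dz": 0, "roll": 0}
    - {"hand": 0.005, "dx": 0, "dy": 0, "dz": 0, "roll": 0}
    - {"hand": 0.005, "dx": 0, "dy": 0, "dz": 0, "roll": 0}

```text
time: 14.53
tcp_pos: [0.4771, 0.0999, -0.0012]
tool_rot: [1.891, -2.508, -0.001]
ft_force: [-4.7, 3.7, 4.6]
width: 0.0218
```

```bash
python3 -c "
from h import *
for i in range(3): st(); bot.snapshot('top')
"
```

```text
t 14.53 tcp [ 0.4771  0.0999 -0.0012] F [-4.68  3.7   4.56] M [0.644 0.624 0.161] w 0.0218 R [[-0.2749, -0.9615, 0.0001], [-0.0011, 0.0002, -1.0]]
t 14.58 tcp [ 0.4771  0.0999 -0.0012] F [-5.39  3.53  4.49] M [0.627 0.694 0.169] w 0.0214 R [[-0.2749, -0.9615, 0.0001], [-0.0011, 0.0002, -1.0]]
t 14.63 tcp [ 0.4771  0.0999 -0.0012] F [-4.41  2.99  5.07] M [0.617 0.655 0.202] w 0.0217 R [[-0.2749, -0.9615, 0.0002], [-0.0011, 0.0002, -1.0]]
```

Both contacts are made. The moments fit a ball contact: the lever is about 0.104 m ahead and 0.235 m below the sensor's reference. The ball is at about 123.3° round the tower axis and the green tick is at 123.0°. Next is a planner that prints the rows for each call and reads the force components.

```bash
cat > plan.py <<'E'
import sys
from h import *
C=np.array([.624,.0004]); off=np.array([.1,-.0285]); A0=123.2; DA=5.52
def go(k,dr=0,dz=0):   # k = index of call to be made next, dr outward mm, dz mm
    o=bot.get_obs(); F=o["ft_force"]-np.array([0,0,-1.2]); b=o["tcp_pos"][:2]+off-C
    a=np.radians(A0+DA*k); r=np.array([np.cos(a),np.sin(a)]); t=np.array([-r[1],r[0]])
    print("t %.2f cmd ang %.1f meas ang %.1f r %.2f z %.2f | Frad %.1f Ftan %.1f Fz %.1f"%(o["time"],A0+DA*k,np.degrees(np.arctan2(b[1],b[0]))%360,1e3*np.hypot(*b),1e3*o["tcp_pos"][2],F[:2]@r,F[:2]@t,F[2]))
    an=np.radians(A0+DA*(k+np.arange(6)/5)); rad=86+dr*np.arange(6)/5
    P=np.c_[rad*np.cos(an),rad*np.sin(an)]; Q=np.round(P-P[0],1); D=np.diff(Q,axis=0)
    print([[round(float(x)/1000,4) for x in d] for d in D])
go(int(sys.argv[1]),*[float(x) for x in sys.argv[2:]])
E
python3 plan.py 0 0.1 0
```

```text
t 14.68 cmd ang 123.2 meas ang 123.5 r 85.11 z -1.22 | Frad 4.7 Ftan 1.8 Fz 5.3
[[-0.0014, -0.0009], [-0.0014, -0.0009], [-0.0013, -0.001], [-0.0013, -0.001], [-0.0014, -0.001]]
```

>>> drive_tool:
  moves:
    - {"hand": 0.005, "dx": -0.0014, "dy": -0.0009, "dz": 0.0001, "roll": 0}
    - {"hand": 0.005, "dx": -0.0014, "dy": -0.0009, "dz": 0, "roll": 0}
    - {"hand": 0.005, "dx": -0.0013, "dy": -0.001, "dz": 0, "roll": 0}
    - {"hand": 0.005, "dx": -0.0013, "dy": -0.001, "dz": 0, "roll": 0}
    - {"hand": 0.005, "dx": -0.0014, "dy": -0.001, "dz": 0, "roll": 0}

```text
time: 15.1
tcp_pos: [0.4726, 0.0958, -0.0006]
tool_rot: [-1.891, 2.504, -0.001]
ft_force: [0.5, 5.2, 0.9]
width: 0.0216
```

```bash
python3 plan.py 1 0;python3 plan.py 1 0.1;python3 plan.py 1 0.2; python3 plan.py 1 -0.2
```

```text
t 15.10 cmd ang 128.7 meas ang 127.5 r 84.39 z -0.64 | Frad 3.7 Ftan -3.6 Fz 2.1
[[-0.0013, -0.001], [-0.0012, -0.0011], [-0.0013, -0.0011], [-0.0012, -0.0011], [-0.0012, -0.0012]]
t 15.10 cmd ang 128.7 meas ang 127.5 r 84.39 z -0.64 | Frad 3.7 Ftan -3.6 Fz 2.1
[[-0.0013, -0.001], [-0.0013, -0.0011], [-0.0012, -0.0011], [-0.0013, -0.0011], [-0.0012, -0.0011]]
t 15.10 cmd ang 128.7 meas ang 127.5 r 84.39 z -0.64 | Frad 3.7 Ftan -3.6 Fz 2.1
[[-0.0013, -0.001], [-0.0013, -0.0011], [-0.0013, -0.001], [-0.0012, -0.0011], [-0.0012, -0.0011]]
t 15.10 cmd ang 128.7 meas ang 127.5 r 84.39 z -0.64 | Frad 3.7 Ftan -3.6 Fz 2.1
[[-0.0013, -0.0011], [-0.0012, -0.0011], [-0.0012, -0.0011], [-0.0012, -0.0012], [-0.0012, -0.0011]]
```

>>> drive_tool:
  moves:
    - {"hand": 0.005, "dx": -0.0013, "dy": -0.001, "dz": -0.0001, "roll": 0}
    - {"hand": 0.005, "dx": -0.0012, "dy": -0.0011, "dz": -0.0001, "roll": 0}
    - {"hand": 0.005, "dx": -0.0013, "dy": -0.0011, "dz": 0, "roll": 0}
    - {"hand": 0.005, "dx": -0.0012, "dy": -0.0011, "dz": 0, "roll": 0}
    - {"hand": 0.005, "dx": -0.0012, "dy": -0.0012, "dz": 0, "roll": 0}

```text
time: 15.52
tcp_pos: [0.4664, 0.0906, -0.0008]
tool_rot: [-1.891, 2.504, -0.001]
ft_force: [0.8, 6.7, 1.2]
width: 0.0217
```

```bash
for d in 0 0.2 -0.2; do python3 plan.py 2 $d; done
```

```text
t 15.52 cmd ang 134.2 meas ang 133.1 r 84.40 z -0.84 | Frad 4.2 Ftan -5.3 Fz 2.4
[[-0.0012, -0.0012], [-0.0011, -0.0012], [-0.0012, -0.0012], [-0.0011, -0.0012], [-0.001, -0.0013]]
t 15.52 cmd ang 134.2 meas ang 133.1 r 84.40 z -0.84 | Frad 4.2 Ftan -5.3 Fz 2.4
[[-0.0012, -0.0011], [-0.0012, -0.0012], [-0.0011, -0.0012], [-0.0012, -0.0012], [-0.0011, -0.0012]]
t 15.52 cmd ang 134.2 meas ang 133.1 r 84.40 z -0.84 | Frad 4.2 Ftan -5.3 Fz 2.4
[[-0.0011, -0.0012], [-0.0012, -0.0012], [-0.0011, -0.0013], [-0.001, -0.0012], [-0.0011, -0.0013]]
```

>>> drive_tool:
  moves:
    - {"hand": 0.005, "dx": -0.0012, "dy": -0.0012, "dz": -0.0001, "roll": 0}
    - {"hand": 0.005, "dx": -0.0011, "dy": -0.0012, "dz": -0.0001, "roll": 0}
    - {"hand": 0.005, "dx": -0.0012, "dy": -0.0012, "dz": 0, "roll": 0}
    - {"hand": 0.005, "dx": -0.0011, "dy": -0.0012, "dz": 0, "roll": 0}
    - {"hand": 0.005, "dx": -0.001, "dy": -0.0013, "dz": 0, "roll": 0}

```text
time: 15.93
tcp_pos: [0.4607, 0.0847, -0.001]
tool_rot: [-1.892, 2.503, -0.001]
ft_force: [0.1, 6.8, 2.2]
width: 0.0216
```

```bash
for d in 0 0.2 -0.2; do python3 plan.py 3 $d; done
```

```text
t 15.93 cmd ang 139.8 meas ang 138.6 r 84.41 z -1.00 | Frad 4.3 Ftan -5.3 Fz 3.4
[[-0.0011, -0.0013], [-0.001, -0.0013], [-0.001, -0.0013], [-0.001, -0.0013], [-0.0009, -0.0014]]
t 15.93 cmd ang 139.8 meas ang 138.6 r 84.41 z -1.00 | Frad 4.3 Ftan -5.3 Fz 3.4
[[-0.0011, -0.0012], [-0.0011, -0.0013], [-0.001, -0.0013], [-0.001, -0.0013], [-0.001, -0.0014]]
t 15.93 cmd ang 139.8 meas ang 138.6 r 84.41 z -1.00 | Frad 4.3 Ftan -5.3 Fz 3.4
[[-0.001, -0.0013], [-0.001, -0.0013], [-0.001, -0.0014], [-0.001, -0.0013], [-0.0009, -0.0014]]
```

Steady, with both contact forces at 3–4 N. I'll carry on.

>>> drive_tool:
  moves:
    - {"hand": 0.005, "dx": -0.0011, "dy": -0.0013, "dz": 0, "roll": 0}
    - {"hand": 0.005, "dx": -0.001, "dy": -0.0013, "dz": 0, "roll": 0}
    - {"hand": 0.005, "dx": -0.001, "dy": -0.0013, "dz": 0, "roll": 0}
    - {"hand": 0.005, "dx": -0.001, "dy": -0.0013, "dz": 0, "roll": 0}
    - {"hand": 0.005, "dx": -0.0009, "dy": -0.0014, "dz": 0, "roll": 0}

```text
time: 16.35
tcp_pos: [0.4554, 0.0782, -0.0011]
tool_rot: [-1.893, 2.503, -0.0]
ft_force: [-0.1, 7.3, 1.7]
width: 0.0217
```

```bash
for d in 0 0.2 -0.2; do python3 plan.py 4 $d; done
```

```text
t 16.35 cmd ang 145.3 meas ang 144.3 r 84.51 z -1.06 | Frad 4.2 Ftan -5.9 Fz 2.9
[[-0.0009, -0.0014], [-0.0009, -0.0014], [-0.0009, -0.0014], [-0.0009, -0.0014], [-0.0008, -0.0014]]
t 16.35 cmd ang 145.3 meas ang 144.3 r 84.51 z -1.06 | Frad 4.2 Ftan -5.9 Fz 2.9
[[-0.001, -0.0013], [-0.0009, -0.0014], [-0.0009, -0.0014], [-0.0009, -0.0014], [-0.0009, -0.0014]]
t 16.35 cmd ang 145.3 meas ang 144.3 r 84.51 z -1.06 | Frad 4.2 Ftan -5.9 Fz 2.9
[[-0.0009, -0.0014], [-0.0009, -0.0014], [-0.0008, -0.0014], [-0.0008, -0.0015], [-0.0008, -0.0014]]
```

>>> drive_tool:
  moves:
    - {"hand": 0.005, "dx": -0.0009, "dy": -0.0014, "dz": -0.0001, "roll": 0}
    - {"hand": 0.005, "dx": -0.0009, "dy": -0.0014, "dz": 0, "roll": 0}
    - {"hand": 0.005, "dx": -0.0009, "dy": -0.0014, "dz": 0, "roll": 0}
    - {"hand": 0.005, "dx": -0.0009, "dy": -0.0014, "dz": 0, "roll": 0}
    - {"hand": 0.005, "dx": -0.0008, "dy": -0.0014, "dz": 0, "roll": 0}

```text
time: 16.77
tcp_pos: [0.4507, 0.0713, -0.0012]
tool_rot: [-1.893, 2.503, 0.0]
ft_force: [-1.8, 7.6, 2.3]
width: 0.0217
```

```bash
for d in 0 0.2 -0.2; do python3 plan.py 5 $d; done
```

```text
t 16.77 cmd ang 150.8 meas ang 150.0 r 84.64 z -1.21 | Frad 5.3 Ftan -5.7 Fz 3.5
[[-0.0008, -0.0015], [-0.0008, -0.0014], [-0.0007, -0.0015], [-0.0007, -0.0015], [-0.0007, -0.0015]]
t 16.77 cmd ang 150.8 meas ang 150.0 r 84.64 z -1.21 | Frad 5.3 Ftan -5.7 Fz 3.5
[[-0.0008, -0.0014], [-0.0008, -0.0015], [-0.0008, -0.0015], [-0.0008, -0.0014], [-0.0007, -0.0015]]
t 16.77 cmd ang 150.8 meas ang 150.0 r 84.64 z -1.21 | Frad 5.3 Ftan -5.7 Fz 3.5
[[-0.0008, -0.0015], [-0.0007, -0.0015], [-0.0007, -0.0015], [-0.0007, -0.0015], [-0.0006, -0.0015]]
```

>>> drive_tool:
  moves:
    - {"hand": 0.005, "dx": -0.0008, "dy": -0.0014, "dz": 0, "roll": 0}
    - {"hand": 0.005, "dx": -0.0008, "dy": -0.0015, "dz": 0, "roll": 0}
    - {"hand": 0.005, "dx": -0.0008, "dy": -0.0015, "dz": 0, "roll": 0}
    - {"hand": 0.005, "dx": -0.0008, "dy": -0.0014, "dz": 0, "roll": 0}
    - {"hand": 0.005, "dx": -0.0007, "dy": -0.0015, "dz": 0, "roll": 0}

```text
time: 17.18
tcp_pos: [0.4466, 0.0638, -0.0013]
tool_rot: [-1.893, 2.504, 0.0]
ft_force: [-2.5, 7.0, 2.0]
width: 0.0218
```

```bash
for d in 0 0.2 -0.2; do python3 plan.py 6 $d; done
```

```text
t 17.18 cmd ang 156.3 meas ang 155.7 r 84.94 z -1.25 | Frad 5.1 Ftan -5.4 Fz 3.2
[[-0.0007, -0.0015], [-0.0006, -0.0016], [-0.0006, -0.0015], [-0.0005, -0.0016], [-0.0006, -0.0015]]
t 17.18 cmd ang 156.3 meas ang 155.7 r 84.94 z -1.25 | Frad 5.1 Ftan -5.4 Fz 3.2
[[-0.0007, -0.0015], [-0.0006, -0.0015], [-0.0007, -0.0016], [-0.0006, -0.0015], [-0.0005, -0.0016]]
t 17.18 cmd ang 156.3 meas ang 155.7 r 84.94 z -1.25 | Frad 5.1 Ftan -5.4 Fz 3.2
[[-0.0006, -0.0015], [-0.0006, -0.0016], [-0.0006, -0.0015], [-0.0005, -0.0016], [-0.0005, -0.0016]]
```

>>> drive_tool:
  moves:
    - {"hand": 0.005, "dx": -0.0007, "dy": -0.0015, "dz": 0, "roll": 0}
    - {"hand": 0.005, "dx": -0.0006, "dy": -0.0015, "dz": 0, "roll": 0}
    - {"hand": 0.005, "dx": -0.0007, "dy": -0.0016, "dz": 0, "roll": 0}
    - {"hand": 0.005, "dx": -0.0006, "dy": -0.0015, "dz": 0, "roll": 0}
    - {"hand": 0.005, "dx": -0.0005, "dy": -0.0016, "dz": 0, "roll": 0}

```text
time: 17.6
tcp_pos: [0.4432, 0.0559, -0.0013]
tool_rot: [-1.893, 2.504, 0.0]
ft_force: [-2.7, 7.2, 2.1]
width: 0.0212
```

```bash
for d in 0 0.2 -0.2; do python3 plan.py 7 $d; done
```

```text
t 17.60 cmd ang 161.8 meas ang 161.5 r 85.17 z -1.30 | Frad 4.9 Ftan -6.0 Fz 3.3
[[-0.0005, -0.0016], [-0.0005, -0.0016], [-0.0004, -0.0016], [-0.0004, -0.0016], [-0.0004, -0.0016]]
t 17.60 cmd ang 161.8 meas ang 161.5 r 85.17 z -1.30 | Frad 4.9 Ftan -6.0 Fz 3.3
[[-0.0005, -0.0016], [-0.0005, -0.0015], [-0.0005, -0.0016], [-0.0005, -0.0016], [-0.0004, -0.0016]]
t 17.60 cmd ang 161.8 meas ang 161.5 r 85.17 z -1.30 | Frad 4.9 Ftan -6.0 Fz 3.3
[[-0.0005, -0.0016], [-0.0004, -0.0016], [-0.0004, -0.0016], [-0.0004, -0.0016], [-0.0003, -0.0016]]
```

>>> drive_tool:
  moves:
    - {"hand": 0.005, "dx": -0.0005, "dy": -0.0016, "dz": 0, "roll": 0}
    - {"hand": 0.005, "dx": -0.0005, "dy": -0.0015, "dz": 0, "roll": 0}
    - {"hand": 0.005, "dx": -0.0005, "dy": -0.0016, "dz": 0, "roll": 0}
    - {"hand": 0.005, "dx": -0.0005, "dy": -0.0016, "dz": 0, "roll": 0}
    - {"hand": 0.005, "dx": -0.0004, "dy": -0.0016, "dz": 0, "roll": 0}

```text
time: 18.02
tcp_pos: [0.4406, 0.0477, -0.0013]
tool_rot: [-1.893, 2.505, 0.0]
ft_force: [-3.2, 5.8, 4.2]
width: 0.0214
```

```bash
for d in 0 0.2 -0.2; do python3 plan.py 8 $d; done
```

```text
t 18.02 cmd ang 167.4 meas ang 167.3 r 85.46 z -1.33 | Frad 4.4 Ftan -5.0 Fz 5.4
[[-0.0003, -0.0016], [-0.0004, -0.0016], [-0.0002, -0.0017], [-0.0003, -0.0016], [-0.0002, -0.0017]]
t 18.02 cmd ang 167.4 meas ang 167.3 r 85.46 z -1.33 | Frad 4.4 Ftan -5.0 Fz 5.4
[[-0.0004, -0.0016], [-0.0003, -0.0016], [-0.0004, -0.0017], [-0.0003, -0.0016], [-0.0002, -0.0016]]
t 18.02 cmd ang 167.4 meas ang 167.3 r 85.46 z -1.33 | Frad 4.4 Ftan -5.0 Fz 5.4
[[-0.0003, -0.0016], [-0.0003, -0.0017], [-0.0002, -0.0016], [-0.0002, -0.0016], [-0.0002, -0.0017]]
```

>>> drive_tool:
  moves:
    - {"hand": 0.005, "dx": -0.0004, "dy": -0.0016, "dz": 0, "roll": 0}
    - {"hand": 0.005, "dx": -0.0003, "dy": -0.0016, "dz": 0, "roll": 0}
    - {"hand": 0.005, "dx": -0.0004, "dy": -0.0017, "dz": 0, "roll": 0}
    - {"hand": 0.005, "dx": -0.0003, "dy": -0.0016, "dz": 0, "roll": 0}
    - {"hand": 0.005, "dx": -0.0002, "dy": -0.0016, "dz": 0, "roll": 0}

```text
time: 18.43
tcp_pos: [0.4389, 0.039, -0.0014]
tool_rot: [-1.892, 2.507, 0.0]
ft_force: [-3.8, 4.4, 4.6]
width: 0.0215
```

```bash
for d in 0 0.2 -0.2; do python3 plan.py 9 $d; done
```

```text
t 18.43 cmd ang 172.9 meas ang 173.2 r 85.72 z -1.38 | Frad 4.3 Ftan -3.9 Fz 5.8
[[-0.0002, -0.0016], [-0.0001, -0.0017], [-0.0002, -0.0016], [-0.0001, -0.0017], [0.0, -0.0017]]
t 18.43 cmd ang 172.9 meas ang 173.2 r 85.72 z -1.38 | Frad 4.3 Ftan -3.9 Fz 5.8
[[-0.0002, -0.0016], [-0.0002, -0.0017], [-0.0002, -0.0016], [-0.0001, -0.0017], [-0.0001, -0.0017]]
t 18.43 cmd ang 172.9 meas ang 173.2 r 85.72 z -1.38 | Frad 4.3 Ftan -3.9 Fz 5.8
[[-0.0001, -0.0017], [-0.0002, -0.0016], [-0.0001, -0.0017], [0.0, -0.0016], [0.0, -0.0017]]
```

Fz has risen to 5.8, so I'll ease it slightly.

>>> drive_tool:
  moves:
    - {"hand": 0.005, "dx": -0.0002, "dy": -0.0016, "dz": 0.0001, "roll": 0}
    - {"hand": 0.005, "dx": -0.0002, "dy": -0.0017, "dz": 0.0001, "roll": 0}
    - {"hand": 0.005, "dx": -0.0002, "dy": -0.0016, "dz": 0, "roll": 0}
    - {"hand": 0.005, "dx": -0.0001, "dy": -0.0017, "dz": 0, "roll": 0}
    - {"hand": 0.005, "dx": -0.0001, "dy": -0.0017, "dz": 0, "roll": 0}

```text
time: 18.85
tcp_pos: [0.4381, 0.0298, -0.0012]
tool_rot: [-1.89, 2.509, -0.0]
ft_force: [-1.6, 3.5, 3.1]
width: 0.0214
```

```bash
for d in 0 0.2 -0.2; do python3 plan.py 10 $d; done
```

```text
t 18.85 cmd ang 178.4 meas ang 179.4 r 85.87 z -1.24 | Frad 1.7 Ftan -3.5 Fz 4.3
[[-0.0, -0.0017], [0.0, -0.0016], [0.0, -0.0017], [0.0001, -0.0016], [0.0001, -0.0017]]
t 18.85 cmd ang 178.4 meas ang 179.4 r 85.87 z -1.24 | Frad 1.7 Ftan -3.5 Fz 4.3
[[-0.0001, -0.0017], [0.0, -0.0016], [0.0, -0.0017], [0.0, -0.0016], [0.0001, -0.0017]]
t 18.85 cmd ang 178.4 meas ang 179.4 r 85.87 z -1.24 | Frad 1.7 Ftan -3.5 Fz 4.3
[[0.0, -0.0017], [0.0001, -0.0016], [0.0, -0.0017], [0.0001, -0.0016], [0.0002, -0.0017]]
```

>>> drive_tool:
  moves:
    - {"hand": 0.005, "dx": 0.0002, "dy": -0.0017, "dz": 0, "roll": 0}
    - {"hand": 0.005, "dx": 0.0001, "dy": -0.0016, "dz": 0, "roll": 0}
    - {"hand": 0.005, "dx": 0, "dy": -0.0017, "dz": 0, "roll": 0}
    - {"hand": 0.005, "dx": 0.0001, "dy": -0.0016, "dz": 0, "roll": 0}
    - {"hand": 0.005, "dx": 0.0001, "dy": -0.0017, "dz": 0, "roll": 0}

```text
time: 19.27
tcp_pos: [0.4384, 0.0216, -0.0013]
tool_rot: [1.89, -2.509, -0.0]
ft_force: [-1.7, 2.8, 4.3]
width: 0.0212
```

```bash
for d in 0 0.2 -0.2; do python3 plan.py 11 $d; done
```

```text
t 19.27 cmd ang 183.9 meas ang 184.9 r 85.94 z -1.32 | Frad 1.5 Ftan -2.9 Fz 5.5
[[0.0001, -0.0017], [0.0002, -0.0016], [0.0002, -0.0016], [0.0002, -0.0017], [0.0003, -0.0016]]
t 19.27 cmd ang 183.9 meas ang 184.9 r 85.94 z -1.32 | Frad 1.5 Ftan -2.9 Fz 5.5
[[0.0001, -0.0017], [0.0001, -0.0016], [0.0002, -0.0017], [0.0001, -0.0016], [0.0003, -0.0017]]
t 19.27 cmd ang 183.9 meas ang 184.9 r 85.94 z -1.32 | Frad 1.5 Ftan -2.9 Fz 5.5
[[0.0002, -0.0016], [0.0002, -0.0017], [0.0002, -0.0016], [0.0003, -0.0017], [0.0003, -0.0016]]
```

>>> drive_tool:
  moves:
    - {"hand": 0.005, "dx": 0.0004, "dy": -0.0017, "dz": 0.0001, "roll": 0}
    - {"hand": 0.005, "dx": 0.0004, "dy": -0.0016, "dz": 0, "roll": 0}
    - {"hand": 0.005, "dx": 0.0002, "dy": -0.0016, "dz": 0, "roll": 0}
    - {"hand": 0.005, "dx": 0.0003, "dy": -0.0017, "dz": 0, "roll": 0}
    - {"hand": 0.005, "dx": 0.0003, "dy": -0.0016, "dz": 0, "roll": 0}

```text
time: 19.68
tcp_pos: [0.4395, 0.0135, -0.0013]
tool_rot: [1.89, -2.508, -0.001]
ft_force: [-3.3, 3.8, 4.1]
width: 0.0214
```

```bash
for d in 0 0.2 -0.2; do python3 plan.py 12 $d; done
```

```text
t 19.68 cmd ang 189.4 meas ang 190.3 r 85.91 z -1.34 | Frad 2.7 Ftan -4.3 Fz 5.3
[[0.0003, -0.0016], [0.0003, -0.0017], [0.0004, -0.0016], [0.0003, -0.0016], [0.0005, -0.0016]]
t 19.68 cmd ang 189.4 meas ang 190.3 r 85.91 z -1.34 | Frad 2.7 Ftan -4.3 Fz 5.3
[[0.0002, -0.0016], [0.0003, -0.0017], [0.0003, -0.0016], [0.0004, -0.0016], [0.0004, -0.0016]]
t 19.68 cmd ang 189.4 meas ang 190.3 r 85.91 z -1.34 | Frad 2.7 Ftan -4.3 Fz 5.3
[[0.0003, -0.0016], [0.0004, -0.0016], [0.0004, -0.0017], [0.0004, -0.0016], [0.0004, -0.0015]]
```

>>> drive_tool:
  moves:
    - {"hand": 0.005, "dx": 0.0004, "dy": -0.0016, "dz": 0.0001, "roll": 0}
    - {"hand": 0.005, "dx": 0.0004, "dy": -0.0016, "dz": 0, "roll": 0}
    - {"hand": 0.005, "dx": 0.0004, "dy": -0.0017, "dz": 0, "roll": 0}
    - {"hand": 0.005, "dx": 0.0004, "dy": -0.0016, "dz": 0, "roll": 0}
    - {"hand": 0.005, "dx": 0.0004, "dy": -0.0015, "dz": 0, "roll": 0}

```text
time: 20.1
tcp_pos: [0.4414, 0.0053, -0.0013]
tool_rot: [1.889, -2.508, -0.001]
ft_force: [-4.3, 2.3, 4.4]
width: 0.0214
```

```bash
for d in 0 0.2 -0.2; do python3 plan.py 13 $d; done
```

```text
t 20.10 cmd ang 195.0 meas ang 196.0 r 85.87 z -1.27 | Frad 3.5 Ftan -3.4 Fz 5.6
[[0.0004, -0.0016], [0.0005, -0.0016], [0.0005, -0.0016], [0.0006, -0.0015], [0.0005, -0.0016]]
t 20.10 cmd ang 195.0 meas ang 196.0 r 85.87 z -1.27 | Frad 3.5 Ftan -3.4 Fz 5.6
[[0.0004, -0.0016], [0.0004, -0.0016], [0.0005, -0.0016], [0.0005, -0.0016], [0.0005, -0.0016]]
t 20.10 cmd ang 195.0 meas ang 196.0 r 85.87 z -1.27 | Frad 3.5 Ftan -3.4 Fz 5.6
[[0.0005, -0.0016], [0.0005, -0.0016], [0.0005, -0.0015], [0.0006, -0.0016], [0.0006, -0.0015]]
```

>>> drive_tool:
  moves:
    - {"hand": 0.005, "dx": 0.0005, "dy": -0.0016, "dz": 0.0001, "roll": 0}
    - {"hand": 0.005, "dx": 0.0005, "dy": -0.0016, "dz": 0, "roll": 0}
    - {"hand": 0.005, "dx": 0.0005, "dy": -0.0015, "dz": 0, "roll": 0}
    - {"hand": 0.005, "dx": 0.0006, "dy": -0.0016, "dz": 0, "roll": 0}
    - {"hand": 0.005, "dx": 0.0006, "dy": -0.0015, "dz": 0, "roll": 0}

```text
time: 20.52
tcp_pos: [0.4441, -0.0026, -0.0012]
tool_rot: [1.889, -2.508, -0.001]
ft_force: [-5.7, 2.7, 4.3]
width: 0.0214
```

```bash
for d in 0 0.2 -0.2; do python3 plan.py 14 $d; done
```

```text
t 20.52 cmd ang 200.5 meas ang 201.5 r 85.82 z -1.19 | Frad 4.4 Ftan -4.5 Fz 5.5
[[0.0006, -0.0015], [0.0006, -0.0016], [0.0007, -0.0015], [0.0007, -0.0015], [0.0007, -0.0015]]
t 20.52 cmd ang 200.5 meas ang 201.5 r 85.82 z -1.19 | Frad 4.4 Ftan -4.5 Fz 5.5
[[0.0006, -0.0016], [0.0005, -0.0015], [0.0007, -0.0016], [0.0006, -0.0015], [0.0007, -0.0015]]
t 20.52 cmd ang 200.5 meas ang 201.5 r 85.82 z -1.19 | Frad 4.4 Ftan -4.5 Fz 5.5
[[0.0006, -0.0015], [0.0007, -0.0016], [0.0007, -0.0015], [0.0007, -0.0014], [0.0007, -0.0015]]
```

>>> drive_tool:
  moves:
    - {"hand": 0.005, "dx": 0.0006, "dy": -0.0015, "dz": 0.0001, "roll": 0}
    - {"hand": 0.005, "dx": 0.0006, "dy": -0.0016, "dz": 0, "roll": 0}
    - {"hand": 0.005, "dx": 0.0007, "dy": -0.0015, "dz": 0, "roll": 0}
    - {"hand": 0.005, "dx": 0.0007, "dy": -0.0015, "dz": 0, "roll": 0}
    - {"hand": 0.005, "dx": 0.0007, "dy": -0.0015, "dz": 0, "roll": 0}

```text
time: 20.93
tcp_pos: [0.4476, -0.0101, -0.0011]
tool_rot: [1.89, -2.509, -0.001]
ft_force: [-5.3, 2.5, 4.4]
width: 0.0215
```

```bash
python3 plan.py 15 0
python3 -c "
from h import *
T=snap('top','12');s=snap('scene','12');st()
a=cv2.resize(s['frame'][195:255,265:345],None,fx=5,fy=5,interpolation=cv2.INTER_CUBIC);b=cv2.resize(T['frame'][140:200,290:370],None,fx=5,fy=5,interpolation=cv2.INTER_CUBIC)
cv2.imwrite('pics/b12.png',np.hstack([a,b]))"
```

```text
t 20.93 cmd ang 206.0 meas ang 207.0 r 85.77 z -1.06 | Frad 3.6 Ftan -4.6 Fz 5.6
[[0.0007, -0.0015], [0.0008, -0.0015], [0.0008, -0.0014], [0.0008, -0.0014], [0.0009, -0.0015]]
t 21.03 tcp [ 0.448  -0.0104 -0.001 ] F [-3.43  0.59  3.17] M [ 0.154  0.524 -0.071] w 0.0217 R [[-0.2767, -0.961, 0.0005], [-0.0003, -0.0004, -1.0]]
```

View pics/b12.png

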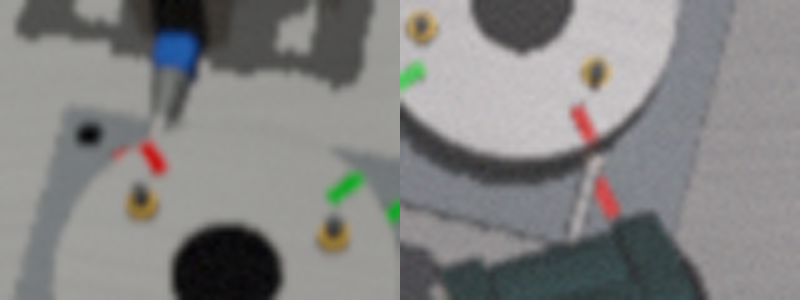

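```bash
python3 -c "
from h import *
T=ld('top12');C=np.array([.6228,0.0004])
for px in ([328.9,170.5],[328.7,171.5]):
  p=plane(T,[px],.016)[0][:2];d=p-C;print(p,np.hypot(*d),np.degrees(np.arctan2(d[1],d[0]))%360)
# same for start picture with same centre
p=plane(ld('top11'),[[285.6,161.5]],.016)[0][:2];d=p-C;print(p,np.hypot(*d),np.degrees(np.arctan2(d[1],d[0]))%360)
st()
for q in ([.5661,.0889],[.5288,-.0443]):
  d=np.array(q)-C;print(np.degrees(np.arctan2(d[1],d[0]))%360)
"
```

```text
[ 0.55054544 -0.03989266] 0.08272979663868554 209.14616644072635
[ 0.54788214 -0.0393036 ] 0.08478833243370108 207.92187683096714
[0.57657704 0.07505705] 0.08780794945319087 121.7631913781164
t 21.03 tcp [ 0.448  -0.0104 -0.001 ] F [-3.43  0.59  3.17] M [ 0.154  0.524 -0.071] w 0.0217 R [[-0.2767, -0.961, 0.0005], [-0.0003, -0.0004, -1.0]]
122.64679176582585
205.4325790535246
```

The ball ended about 2 mm past the red tick, still in the corner. I'll back off and return to the rest.

>>> drive_tool:
  moves:
    - {"hand": 0.005, "dx": -0.004, "dy": -0.002, "dz": 0.004, "roll": 0}
    - {"hand": 0.005, "dx": -0.006, "dy": -0.002, "dz": 0.012, "roll": 0}
    - {"hand": 0.005, "dx": -0.006, "dy": -0.002, "dz": 0.02, "roll": 0}
    - {"hand": 0.005, "dx": 0, "dy": 0, "dz": 0.025, "roll": 0}
    - {"hand": 0.005, "dx": 0, "dy": 0, "dz": 0.025, "roll": 0}

```text
time: 21.45
tcp_pos: [0.4318, -0.0164, 0.0859]
tool_rot: [1.889, -2.51, 0.0]
ft_force: [1.7, -0.1, -0.7]
width: 0.0217
```

>>> drive_tool:
  moves:
    - {"hand": 0.005, "dx": 0, "dy": -0.01, "dz": 0.025, "roll": 0.02}
    - {"hand": 0.005, "dx": 0.004, "dy": -0.02, "dz": 0.02, "roll": 0.04}
    - {"hand": 0.005, "dx": 0.007, "dy": -0.025, "dz": 0, "roll": 0.05}
    - {"hand": 0.005, "dx": 0.007, "dy": -0.03, "dz": 0, "roll": 0.05}
    - {"hand": 0.005, "dx": 0.007, "dy": -0.03, "dz": 0, "roll": 0.05}

```text
time: 21.87
tcp_pos: [0.4581, -0.1327, 0.1312]
tool_rot: [-2.145, 2.293, -0.005]
ft_force: [0.8, -0.1, -1.9]
width: 0.0219
```

>>> drive_tool:
  moves:
    - {"hand": 0.005, "dx": 0.007, "dy": -0.03, "dz": 0, "roll": 0.05}
    - {"hand": 0.005, "dx": 0.007, "dy": -0.03, "dz": 0, "roll": 0.05}
    - {"hand": 0.005, "dx": 0.007, "dy": -0.03, "dz": 0, "roll": 0.05}
    - {"hand": 0.005, "dx": 0.007, "dy": -0.03, "dz": 0, "roll": 0.05}
    - {"hand": 0.005, "dx": 0.007, "dy": -0.025, "dz": 0, "roll": 0.04}

```text
time: 22.28
tcp_pos: [0.492, -0.2793, 0.1303]
tool_rot: [2.402, -2.024, 0.003]
ft_force: [0.0, -0.1, -0.3]
width: 0.0212
```

>>> drive_tool:
  moves:
    - {"hand": 0.005, "dx": 0.005, "dy": -0.02, "dz": 0, "roll": 0.03}
    - {"hand": 0.005, "dx": 0.002, "dy": -0.012, "dz": 0, "roll": 0.02}
    - {"hand": 0.005, "dx": 0, "dy": -0.005, "dz": 0, "roll": 0.005}
    - {"hand": 0.005, "dx": 0, "dy": 0, "dz": 0, "roll": 0}
    - {"hand": 0.005, "dx": 0, "dy": 0, "dz": 0, "roll": 0}

```text
time: 22.7
tcp_pos: [0.4988, -0.3123, 0.13]
tool_rot: [-2.457, 1.958, 0.001]
ft_force: [0.6, 1.2, -1.7]
width: 0.0214
```

```bash
python3 -c "
from h import *
st()"
```

```text
t 22.7 tcp [ 0.4988 -0.3123  0.13  ] F [ 0.62  1.17 -1.67] M [ 0.049  0.014 -0.05 ] w 0.0214 R [[0.2232, -0.9748, -0.0004], [-0.0002, 0.0004, -1.0]]
```

>>> drive_tool:
  moves:
    - {"hand": 0.005, "dx": 0.0007, "dy": -0.003, "dz": -0.01, "roll": 0}
    - {"hand": 0.005, "dx": 0, "dy": 0, "dz": -0.01, "roll": 0}
    - {"hand": 0.005, "dx": 0, "dy": 0, "dz": 0, "roll": 0}
    - {"hand": 0.005, "dx": 0, "dy": 0, "dz": 0, "roll": 0}
    - {"hand": 0.005, "dx": 0, "dy": 0, "dz": 0, "roll": 0}

```text
time: 23.12
tcp_pos: [0.4998, -0.3152, 0.1098]
tool_rot: [-2.458, 1.956, 0.001]
ft_force: [-0.1, -0.1, 0.0]
width: 0.022
```

```bash
python3 -c "
from h import *
st()
T=snap('top','13');s=snap('scene','13');st()
a=cv2.resize(s['frame'][200:270,150:230],None,fx=5,fy=5,interpolation=cv2.INTER_CUBIC);b=cv2.resize(T['frame'][120:190,390:470],None,fx=5,fy=5,interpolation=cv2.INTER_CUBIC)
cv2.imwrite('pics/b13.png',np.hstack([a,b]))"
```

```text
t 23.12 tcp [ 0.4998 -0.3152  0.1098] F [-0.07 -0.12  0.03] M [-0.012  0.008 -0.008] w 0.022 R [[0.2244, -0.9745, -0.0005], [-0.0004, 0.0004, -1.0]]
t 23.22 tcp [ 0.5    -0.3156  0.1103] F [-0.6  -0.18 -0.74] M [ 0.012 -0.019 -0.003] w 0.0211 R [[0.2242, -0.9746, 0.0002], [0.0004, -0.0002, -1.0]]
```

View pics/b13.png

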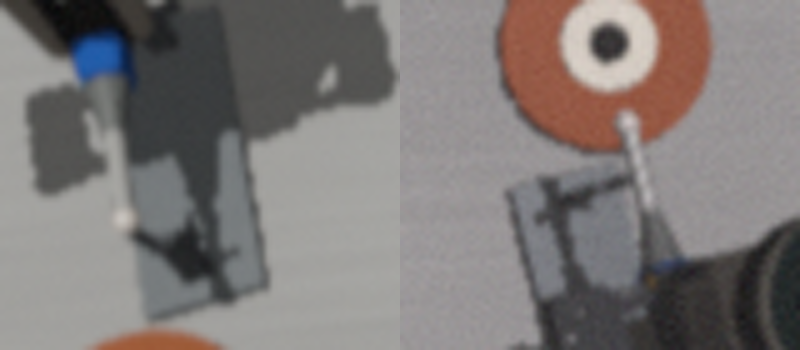

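```bash
python3 -c "
from h import *
s=ld('scene13');T=ld('top13')
p,e=tri(T,[390+(626.5-400)/5-.4,120+120/5-.4],s,[150+124/5-.4,200+218/5-.4]); print(p.round(4),e)
d=p-np.array([.4999,-.3154,.110]);print(d.round(4),np.hypot(*d[:2]),np.degrees(np.arctan2(d[1],d[0])))
print('expect at rest ball',(np.array([.4995,-.3153,.0442])+d).round(4),'vs .6012 -.2915 .0612')
"
```

```text
[ 0.6013 -0.2913  0.1275] 0.0009253548943407723
[0.1014 0.0241 0.0175] 0.10426802683516158 13.386196078199918
expect at rest ball [ 0.6009 -0.2912  0.0617] vs .6012 -.2915 .0612
```

The ball hasn't shifted in the grip: it is expected within 0.5 mm of where it was in the rest. I'll lower it.

>>> drive_tool:
  moves:
    - {"hand": 0.005, "dx": -0.0004, "dy": 0.0001, "dz": -0.012, "roll": -0.001}
    - {"hand": 0.005, "dx": 0, "dy": 0, "dz": -0.013, "roll": 0}
    - {"hand": 0.005, "dx": 0, "dy": 0, "dz": -0.01, "roll": 0}
    - {"hand": 0.005, "dx": 0, "dy": 0, "dz": -0.008, "roll": 0}
    - {"hand": 0.005, "dx": 0, "dy": 0, "dz": -0.005, "roll": 0}

```text
time: 23.63
tcp_pos: [0.4984, -0.3151, 0.06]
tool_rot: [2.456, -1.958, -0.004]
ft_force: [-1.2, 0.1, -0.8]
width: 0.0211
```

>>> drive_tool:
  moves:
    - {"hand": 0.005, "dx": 0, "dy": 0, "dz": -0.004, "roll": 0}
    - {"hand": 0.005, "dx": 0, "dy": 0, "dz": -0.004, "roll": 0}
    - {"hand": 0.005, "dx": 0, "dy": 0, "dz": -0.003, "roll": 0}
    - {"hand": 0.005, "dx": 0, "dy": 0, "dz": -0.002, "roll": 0}
    - {"hand": 0.005, "dx": 0, "dy": 0, "dz": -0.001, "roll": 0}

```text
time: 24.05
tcp_pos: [0.4994, -0.3157, 0.048]
tool_rot: [2.456, -1.958, 0.0]
ft_force: [0.2, -0.2, -1.6]
width: 0.0214
```

```bash
python3 -c "
from h import *
st()"
```

```text
t 24.05 tcp [ 0.4994 -0.3157  0.048 ] F [ 0.19 -0.16 -1.59] M [-0.034  0.032 -0.004] w 0.0214 R [[0.2228, -0.9749, 0.0001], [0.0001, -0.0001, -1.0]]
```

>>> drive_tool:
  moves:
    - {"hand": 0.005, "dx": 0, "dy": 0.0003, "dz": -0.001, "roll": 0}
    - {"hand": 0.005, "dx": 0, "dy": 0, "dz": -0.001, "roll": 0}
    - {"hand": 0.005, "dx": 0, "dy": 0, "dz": -0.001, "roll": 0}
    - {"hand": 0.005, "dx": 0, "dy": 0, "dz": 0, "roll": 0}
    - {"hand": 0.005, "dx": 0, "dy": 0, "dz": 0, "roll": 0}

```text
time: 24.47
tcp_pos: [0.4994, -0.3154, 0.0452]
tool_rot: [2.456, -1.958, 0.0]
ft_force: [-0.1, -0.7, -0.8]
width: 0.0216
```

```bash
python3 -c "
from h import *
st()"
```

```text
t 24.47 tcp [ 0.4994 -0.3154  0.0452] F [-0.11 -0.7  -0.82] M [ 0.04  -0.039  0.012] w 0.0216 R [[0.2228, -0.9749, 0.0001], [0.0001, -0.0001, -1.0]]
```

>>> drive_tool:
  moves:
    - {"hand": 0.005, "dx": 0, "dy": 0, "dz": -0.0005, "roll": 0}
    - {"hand": 0.005, "dx": 0, "dy": 0, "dz": -0.0005, "roll": 0}
    - {"hand": 0.005, "dx": 0, "dy": 0, "dz": 0, "roll": 0}
    - {"hand": 0.005, "dx": 0, "dy": 0, "dz": 0, "roll": 0}
    - {"hand": 0.005, "dx": 0, "dy": 0, "dz": 0, "roll": 0}

```text
time: 24.88
tcp_pos: [0.4994, -0.3154, 0.0442]
tool_rot: [2.456, -1.958, 0.0]
ft_force: [-0.8, 0.6, 0.5]
width: 0.0216
```

```bash
python3 -c "
from h import *
st()"
```

```text
t 24.88 tcp [ 0.4994 -0.3154  0.0442] F [-0.76  0.58  0.45] M [ 0.012  0.058 -0.006] w 0.0216 R [[0.2228, -0.9749, 0.0002], [0.0002, -0.0002, -1.0]]
```

Fz has gone from −1.2 to +0.5, so the weight is on the cradles. I'll open the jaws.

>>> drive_tool:
  moves:
    - {"hand": 0.03, "dx": 0, "dy": 0, "dz": 0, "roll": 0}
    - {"hand": 0.04, "dx": 0, "dy": 0, "dz": 0, "roll": 0}
    - {"hand": 0.06, "dx": 0, "dy": 0, "dz": 0, "roll": 0}
    - {"hand": 0.06, "dx": 0, "dy": 0, "dz": 0, "roll": 0}
    - {"hand": 0.06, "dx": 0, "dy": 0, "dz": 0, "roll": 0}

```text
time: 25.3
tcp_pos: [0.4994, -0.3153, 0.0441]
tool_rot: [2.457, -1.958, 0.0]
ft_force: [-0.4, -0.6, 0.1]
width: 0.0528
```

>>> drive_tool:
  moves:
    - {"hand": 0.06, "dx": 0, "dy": 0, "dz": 0, "roll": 0}
    - {"hand": 0.06, "dx": 0, "dy": 0, "dz": 0.01, "roll": 0}
    - {"hand": 0.06, "dx": 0, "dy": 0, "dz": 0.02, "roll": 0}
    - {"hand": 0.06, "dx": 0, "dy": 0, "dz": 0.03, "roll": 0}
    - {"hand": 0.06, "dx": 0, "dy": 0, "dz": 0.03, "roll": 0}

```text
time: 25.72
tcp_pos: [0.4988, -0.3149, 0.1351]
tool_rot: [2.457, -1.958, -0.003]
ft_force: [0.6, -0.1, 0.4]
width: 0.06
```

>>> drive_tool:
  moves:
    - {"hand": 0.06, "dx": -0.01, "dy": -0.01, "dz": 0.03, "roll": 0}
    - {"hand": 0.06, "dx": -0.025, "dy": -0.025, "dz": 0.01, "roll": 0}
    - {"hand": 0.06, "dx": -0.025, "dy": -0.025, "dz": 0, "roll": 0}
    - {"hand": 0.06, "dx": -0.025, "dy": -0.025, "dz": 0, "roll": 0}
    - {"hand": 0.06, "dx": -0.025, "dy": -0.025, "dz": 0, "roll": 0}

```text
time: 26.13
tcp_pos: [0.3884, -0.4264, 0.1756]
tool_rot: [2.457, -1.957, 0.003]
ft_force: [0.3, 0.4, 0.3]
width: 0.0602
```

>>> drive_tool:
  moves:
    - {"hand": 0.06, "dx": -0.025, "dy": -0.025, "dz": 0, "roll": 0}
    - {"hand": 0.06, "dx": -0.025, "dy": -0.025, "dz": 0, "roll": 0}
    - {"hand": 0.06, "dx": -0.015, "dy": -0.015, "dz": 0, "roll": 0}
    - {"hand": 0.06, "dx": 0, "dy": 0, "dz": 0, "roll": 0}
    - {"hand": 0.06, "dx": 0, "dy": 0, "dz": 0, "roll": 0}

```text
time: 26.55
tcp_pos: [0.3233, -0.4912, 0.1747]
tool_rot: [2.453, -1.962, 0.001]
ft_force: [-0.3, 0.7, -0.1]
width: 0.0598
```

```bash
python3 -c "
from h import *
st()
T=snap('top','14');s=snap('scene','14')
for n,(x0,y0,x1,y1) in {'top':(395,130,475,230),'scene':(150,180,230,280)}.items():
  a=ld(n+'0')['frame'][y0:y1,x0:x1];b=ld(n+'14')['frame'][y0:y1,x0:x1]
  cv2.imwrite(f'pics/{n}14c.png',cv2.resize(np.hstack([a,b]),None,fx=5,fy=5,interpolation=cv2.INTER_CUBIC))
"
```

```text
t 26.55 tcp [ 0.3233 -0.4912  0.1747] F [-0.31  0.66 -0.14] M [ 0.006  0.034 -0.033] w 0.0598 R [[0.2199, -0.9755, 0.0006], [0.0003, -0.0005, -1.0]]
```

View pics/top14c.png

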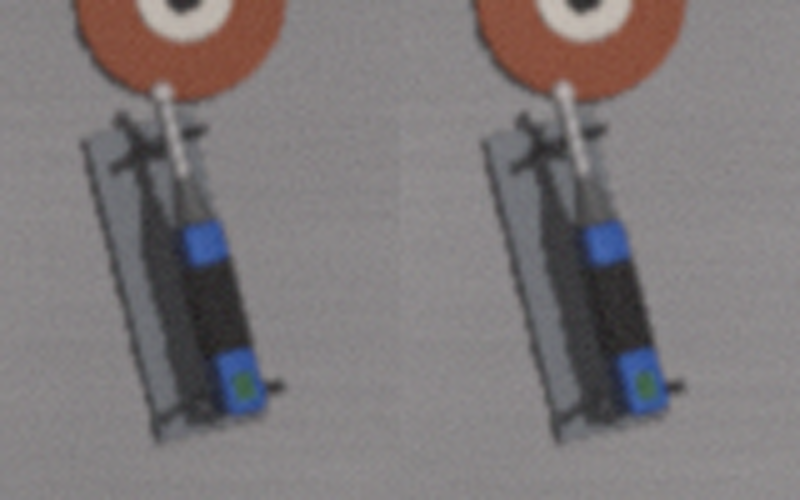

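View pics/scene14c.png

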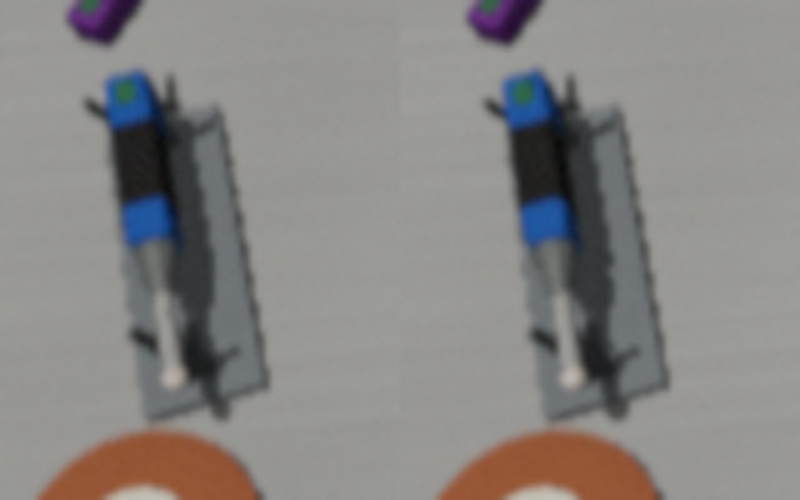

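View pics/scene14.png

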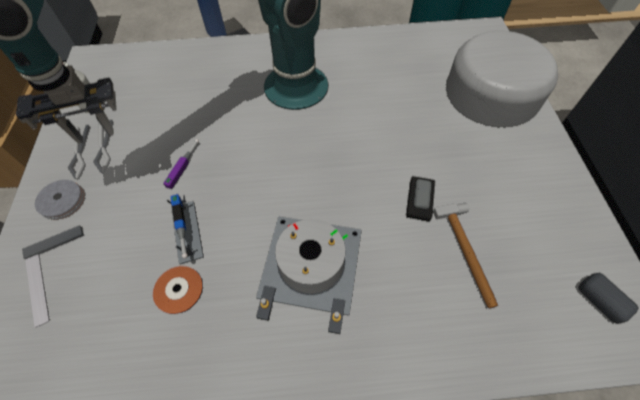

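Left is before and right is after: the probe lies in its cradles as it did, with the ball at the same pixel, and the disc, hammer and block haven't moved. The arm is clear, so I'll hand in.

```bash
python3 -c "
from h import *
print(bot.close_job())"
```

```text
the job is handed in; nothing more can be done
None
```

I drew the blue probe's ball along the weld from the green tick to the red, laid it back in its rest, and handed the job in at about 26.6 s of the 72 s allowed.

**Draw:** It took about 6.3 s at roughly 2 cm/s. Plate force read about 2–6 N, wall force about 1.5–5 N, and friction along the weld up to about 6 N.

**Start and end:** The ball started within about 1 mm of the green tick and ended about 2 mm past the red one.

**Probe angle:** The moves allow only turns about the vertical, so the probe was held level rather than leaned. Its handle cleared the bench by roughly 3 mm, by calculation.

**Last checks:**
- **Probe:** Before and after pictures from both cameras show it in its cradles at the same pixels.
- **Other things:** The hammer, disc, block and purple look-alike look unmoved, and the arm is clear.

**What disagreed or was uncertain:**
- **First grip missed:** The fingertips measured about 10 mm above the reported TCP height, where the text puts them 14 mm below. The jaws closed over the top of the handle. The probe did not visibly move, and I regripped about 22 mm lower.
- **Weakest wall contact:** Just past mid-arc the wall force fell to about 1.5 N, with sensor noise near 1 N. I pressed in and it recovered. I judged the contact held, but the force reading alone does not prove it.

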